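# Make ready and step a hand-cranked index table

### The arm

A 6-joint arm with a two-finger parallel gripper is mounted at the origin on the work surface. World frame = base frame: x ahead of the robot, y to its left, z up, the work surface at z = 0. Lengths are in m, angles in rad, forces in N, time in s.
With the tool pointing down it reaches from about 0.35 to 0.85 m from the base axis. Payload 8.1 kg.
Tool frame: the origin (TCP) lies at the very end of the fingers, on their centre line; the grasp point (between the pads) lies 19 mm behind it (grasp_offset is the distance from the TCP to the grasp point, in m); z points along the fingers, y is the direction in which the jaws open and shut (so a half turn about z gives the same grasp; the last joint's range is limited). The gripper opens to 93 mm and grips with 3 to 60 N. Pads are 15 mm wide; open, the fingers measure 128 mm over their backs; the gripper's body (75 mm by 188 mm) begins 65 mm behind the grasp point.
Start: joints at [-1.368, 0.13, 1.488, -0, 1.523, -0.085], TCP at [0.17, -0.575, 0.219] pointing down, gripper open.
Joint ranges: [-2.96, 2.96], [-0.89, 2.26], [0.02, 2.5], [-1.34, 4.48], [0, 2.73], [-2.66, 2.66]. Speed limits (rad/s): [2.39, 2.39, 2.79, 3.14, 3.14, 3.14].

### API

Orientations are given as a rotation vector (axis times angle).
In Python, from plant import read_state, read_camera, close_job, search_frame, masks_of, grasp_offset gives the robot as it stands.
- The arm moves only by the tool drive_tool, never from a script. Its argument "plan" is a list of rows, each an object with "claw": the closure, from 0 (fully open) to 1 (shut); "linear": the shift along the tool's x, y, z in cm, a list of three; "angular": the turn, a rotation vector about the tool's x, y, z in degrees, a list of three. In form: [{"claw": claw, "linear": [tx, ty, tz], "angular": [ax, ay, az]}, ...]. A call has 1 to 12 rows; each row shifts and turns the commanded pose from where the row before left it, along the tool's axes as they then stand; what a row does not reach is not made up. A row lasts 1/8 s, in which the tool goes at most 62.5 mm and 10.7 degrees, less where a joint would pass 70% of its speed; a pose out of reach is approached as far as the arm can. A call is refused whole if a number of a shift passes 6.25 or a number of a turn 10.7, either way. A call with a gripper value outside its range is refused whole. The fingers move at their own pace and stop on an object; "newtons" is the grip in N (left out, the last holds). Time passes only in rows, so rows that do not move let the fingers close. It gives the time, the measured TCP pose, the force and the opening at its end, in the units of the state.
- read_state(): the state, without advancing time (a new reading comes with each control period).
- read_camera(name): name is "scene" or "top"; returns a dict with "pixels" (480x640x3 uint8, red, green, blue), "K" (3x3 intrinsics, pixels), "D" ([k1, k2, p1, p2, k3] as OpenCV has them; the pictures are not rectified), "xyz" and "attitude" of the camera in the world. Camera axes: x right, y up, looking along -z (the intrinsics and any distortion apply to the point x, -y, -z); pixel columns grow to the right and rows downward; lengths in m; the calibration is good to about 2 mm. A picture is of the moment at which its call begins. There is no depth.
- close_job(): hands the job in, once; it reports no verdict.
Trained networks look in a picture, given as the dict that the camera call returned (one of the last four; its "shot" number tells which), for a name from the list of things; names that differ only in an ending like _2 or _b are one class to them, and where a whole thing is asked for, a point or a joint stands for the part that bears it (a point fixed in the world has none). Each returns a list of dicts, best first, with "p" (0 to 1); they miss things now and then, are a little off and sometimes report something else, mostly with a low value. They report only what shows in the picture. A call takes as long as a camera call. They do not tell look-alikes from the thing itself.
- search_frame(picture, label): "at" ([x, y, z] in m, in world coordinates, good to about 4 mm: the middle of the surface that is visible of it).
- masks_of(picture, label): "mask" (480x640 bool, what is visible of it).
The state is a dict: "t": time; "q": joint angles; "dq": joint speeds; "joint_torque": joint torques, N m; "tool_pos": TCP position; "orientation": TCP orientation; "force": force on the tool from outside, world axes, zero at the start; "wrist_torque": the same for the moment, N m; "opening": finger opening in m.
Only numpy, scipy, OpenCV 4.12 (cv2) and the standard library are available. Lean on these libraries where they do the work, as an engineer would, in place of code of your own. Each camera call takes 0.05 s, during which the arm holds its last target.

### The job

Make the hand-cranked index table ready and step it on by one nest: set the square-headed retaining cap on the threaded axle, turn it backward until you feel the thread starts drop, then screw it forward until it is fully home, and stand every flanged workpiece on the table upright in a nest of the round plate, one to a nest. Turn the selector on the control box to the position with the round dot, and only when all of that is done turn the handwheel clockwise through exactly one full revolution, without turning it backward or past the mark. Leave the screwdriver, ring and canister where they are.

Things in the scene. Friction and masses are not known exactly. Their poses are not given: they have to be found in the camera images.
- index_unit: Fixed index table: aluminium base slab 270 x 440 x 14 mm carrying the round nest plate, in its middle a fixed threaded axle, and 190 mm away along this frame's -y a grey gearbox 130 x 130 mm (top 50 mm high) with the handwheel. Origin: on the axle's axis at work-surface height; z up. Place and yaw vary.
- axle (a point): Top of the upright steel axle, 144 mm above the work surface: a guide pin 16 mm thick with a 6 mm conical tip, which enters the bore of the cap; from 99 mm down a core 40 mm thick with a coarse right-hand thread, 50 mm across, with three unmarked starts 120 degrees apart. It never turns. Set down on it, the cap's lugs rest on the ridges with the rim 88 to 95 mm above the work surface.
- thread (a point): On the axle's axis at the top of the thread, 85 mm above the work surface. A cap resting on the ridges meets a stop if turned forward (clockwise from above). Turned backward up to 120 degrees the lugs reach the starts and it drops some 10 mm by its own weight, to a rim height of 78 to 83 mm (at once, if set down right there); a stop follows within 35 degrees.
- cap_head (a point): Centre of the cap's square head, 56 mm above its rim; head sides lie along x and y of the cap. After the drop the cap screws forward (clockwise) 60 to 100 degrees, sinking under the ridges to a rigid stop: fully home, rim 74 to 75 mm above the work surface. It turns easily, and drops freely if the head is held loosely (about 1 mm play each side).
- cap: Loose dark steel retaining cap, about 0.2 kg, 74 mm high: a round skirt 60 mm across and 38 mm high, open below, with three inner lugs, and on top a square head 32 x 32 mm, 36 mm high, sides along this frame's x and y, with a bore inside 19 mm wide. Origin: centre of the lower rim; z up. Play on the axle 1.5 mm all round. Starts standing upright, at any yaw.
- handwheel (a joint): Turn of the handwheel in rad; 0 at the start, growing clockwise from above. One full revolution = 6.283. Stiff (about 0.2 N m), stays where it is left. One revolution steps the nest plate on by 90 degrees clockwise.
- crank_grip (a point): Middle of the crank knob: an upright, freely spinning black knob 22 mm thick, 45 mm high (top 114 mm, this point 94 mm above the work surface), 46 mm from the wheel's vertical axis. The wheel, an aluminium disc 124 mm across, top 68 mm high, has that axis at x 0, y -190 mm of index_unit. At the start the knob is on the +x side, at the white line on the gearbox.
- selector (a joint): Turn of the selector in rad, growing clockwise from above, with four detents that pull it in at 0, 0.6, 1.2 and 1.8. The position with the round dot is the third, 1.2; the other three have plain lines. It starts at the first or second.
- selector_grip (a point): Middle of the selector's grip bar, on its vertical axis, 68 mm above the work surface. The frame turns with the selector; the bar's pointer (white line) lies 0.9 rad anticlockwise from its x. The bar is 56 mm long, 14 mm thick, 24 mm high (54 to 78 mm above the work surface), on a disc 60 mm across. Light to turn (0.15 N m); the detent pulls in small errors.
- control_box: White fixed box, 110 x 110 x 45 mm, with the selector in the middle of its top. Origin: centre of its underside; z up. At selector value q the bar's pointer is at 0.9 - q rad anticlockwise from this frame's x; the round dot is thus at -0.3 rad. Place and yaw vary.
- nest1 (a point): Centre of the floor of nest 1: a hexagonal ring of six low aluminium bars (7 mm high, 48 mm across the inner flats) round a black disc on the round steel plate (240 mm in diameter, top 45 mm above the work surface), 88 mm from the axle's axis. The four nests lie 90 degrees apart and turn with the plate. A workpiece fits with 2 mm of play all round.
- part1: Workpiece, loose, about 0.2 kg: a heavy round brass foot flange 44 mm in diameter and 13 mm thick (tapered to 36 mm at the very bottom) with a light upright grey plastic stem 28 mm in diameter above it, 62 mm high in all. Origin: centre of its underside, z up along the stem. It starts upright on the work surface. May be absent.
- nest2 (a point): Centre of the floor of nest 2: a hexagonal ring of six low aluminium bars (7 mm high, 48 mm across the inner flats) round a black disc on the round steel plate (240 mm in diameter, top 45 mm above the work surface), 88 mm from the axle's axis. The four nests lie 90 degrees apart and turn with the plate. A workpiece fits with 2 mm of play all round.
- part2: Workpiece, loose, about 0.2 kg: a heavy round brass foot flange 44 mm in diameter and 13 mm thick (tapered to 36 mm at the very bottom) with a light upright grey plastic stem 28 mm in diameter above it, 62 mm high in all. Origin: centre of its underside, z up along the stem. It starts upright on the work surface. May be absent.
- nest3 (a point): Centre of the floor of nest 3: a hexagonal ring of six low aluminium bars (7 mm high, 48 mm across the inner flats) round a black disc on the round steel plate (240 mm in diameter, top 45 mm above the work surface), 88 mm from the axle's axis. The four nests lie 90 degrees apart and turn with the plate. A workpiece fits with 2 mm of play all round.
- part3: Workpiece, loose, about 0.2 kg: a heavy round brass foot flange 44 mm in diameter and 13 mm thick (tapered to 36 mm at the very bottom) with a light upright grey plastic stem 28 mm in diameter above it, 62 mm high in all. Origin: centre of its underside, z up along the stem. It starts upright on the work surface. May be absent.
- nest4 (a point): Centre of the floor of nest 4: a hexagonal ring of six low aluminium bars (7 mm high, 48 mm across the inner flats) round a black disc on the round steel plate (240 mm in diameter, top 45 mm above the work surface), 88 mm from the axle's axis. The four nests lie 90 degrees apart and turn with the plate. A workpiece fits with 2 mm of play all round.
- part4: Workpiece, loose, about 0.2 kg: a heavy round brass foot flange 44 mm in diameter and 13 mm thick (tapered to 36 mm at the very bottom) with a light upright grey plastic stem 28 mm in diameter above it, 62 mm high in all. Origin: centre of its underside, z up along the stem. It starts upright on the work surface. May be absent.
- screwdriver: Bystander: a screwdriver lying beyond the workpieces. Leave alone.
- tape: Bystander: red plastic ring 80 mm across, 30 mm high, beyond the control box. Leave alone.
- canister: Bystander: grey canister, 60 mm in diameter, 120 mm high, beyond the workpieces. Leave alone.
Not all that is in view belongs to the job. Leave any red look-alike of the part2 alone.

How it is judged:
By the outcome, as a careful person would: the job done as asked, in the order asked, and still so for the second after the job is handed in, with the robot touching nothing.
Of part1, part2, part3, part4 only 2 to 4 are there at a start; the rules pass over those that are not, and their reading is None.
At some moment in a run one of part1, part2, part3, part4 may be knocked a few centimetres aside while the robot is not near it.
It also fails if it takes over 210 s, if anything falls off the work surface, if the arm or the gripper's body presses on something with over 40 N, if the wrist force passes 120 N, or if a joint passes its speed limit or range.

## Working session

There is one attempt and no reset: what is moved stays moved. The work goes in short steps, Python scripts to look and compute and a tool call to move; the robot and the scene stay as the last step left them, time stands still between calls to the robot, and variables do not carry over. Pictures are saved under pics/ and viewed, and the job is handed in when it is done.

Besides the shell and the picture viewer there is one more tool, called after "Request:" as name(argument=value, ...) on one line, values as JSON. drive_tool: Moves the arm, as the interface text tells. Its arguments: {"type":"object","properties":{"plan":{"type":"array"},"newtons":{"type":"number"}},"required":["plan"]}

```bash
ls; mkdir -p pics; cat > a.py <<'E'
from plant import *
import cv2
print(read_state())
for n in ("scene","top"):
    p=read_camera(n); print(n,p["K"],p["D"],p["xyz"],p["attitude"],p["shot"])
    cv2.imwrite(f"pics/{n}0.png",p["pixels"][:,:,::-1])
    for l in ["index_unit","cap","part1","handwheel","selector","control_box","nest1","axle","crank_grip","selector_grip","cap_head","thread","screwdriver","canister","tape"]:
        try:
            r=search_frame(p,l); print(l,[(round(d["p"],2),[round(float(v),4) for v in d["at"]]) for d in r])
        except Exception as e: print(l,e)
E
python3 a.py
```

```text
pics
{'t': 0.0, 'q': array([-1.36840054e+00,  1.31157664e-01,  1.48927962e+00,  1.57505791e-05,
        1.52298699e+00, -8.54252625e-02]), 'dq': array([-0.00097952,  0.00025902,  0.00083941,  0.00091469,  0.00121259,
       -0.00194638]), 'joint_torque': array([ 2.02545023e-03, -5.59831309e+01, -4.91759133e+01,  7.71165197e-02,
        3.53504287e-02, -1.42877207e-04]), 'tool_pos': array([ 0.17021637, -0.57475764,  0.21758935]), 'orientation': array([-3.10730686e+00, -4.50285760e-01,  1.43419698e-04]), 'force': array([-0.67846082,  1.16444515, -0.33618251]), 'wrist_torque': array([0.03701308, 0.0382206 , 0.04634382]), 'opening': 0.09304243974144381}
scene [[511.55087987   0.         319.84454939]
 [  0.         511.55087987 243.01344664]
 [  0.           0.           1.        ]] [-0.06343877  0.          0.          0.          0.        ] [1.20714388 0.22570901 1.06176042] [0.41974173 0.59703926 1.80017706] 1
index_unit [(0.62, [0.6012, 0.0345, 0.0461]), (0.17, [0.6528, -0.4338, 0.0884])]
cap [(0.73, [0.5429, -0.3324, 0.036])]
part1 [(0.72, [0.4184, 0.3429, 0.0441]), (0.69, [0.4365
[... 1281 characters left out ...]
 0.0672]), (0.62, [0.6821, -0.272, 0.0252])]
selector [(0.82, [0.5576, 0.3606, 0.0506])]
control_box []
nest1 [(0.68, [0.5387, 0.1097, 0.0436])]
axle [(0.64, [0.5543, 0.021, 0.0415]), (0.46, [0.5578, 0.3574, 0.05])]
crank_grip [(0.65, [0.6264, -0.0705, 0.1112]), (0.46, [0.6355, -0.4361, 0.1203])]
selector_grip [(0.93, [0.5605, 0.3653, 0.0522]), (0.16, [0.6878, 0.3629, 0.0332])]
cap_head [(0.94, [0.522, -0.3369, 0.0408])]
thread [(0.72, [0.5492, 0.0275, 0.045])]
screwdriver [(0.58, [0.6824, -0.2703, 0.0216])]
canister [(0.81, [0.6352, -0.4329, 0.1221]), (0.28, [0.5531, 0.0252, 0.0387])]
tape [(0.81, [0.6859, 0.3594, 0.0339]), (0.72, [0.5616, 0.3647, 0.0533]), (0.39, [0.5388, 0.1059, 0.0432])]
```

View pics/scene0.png

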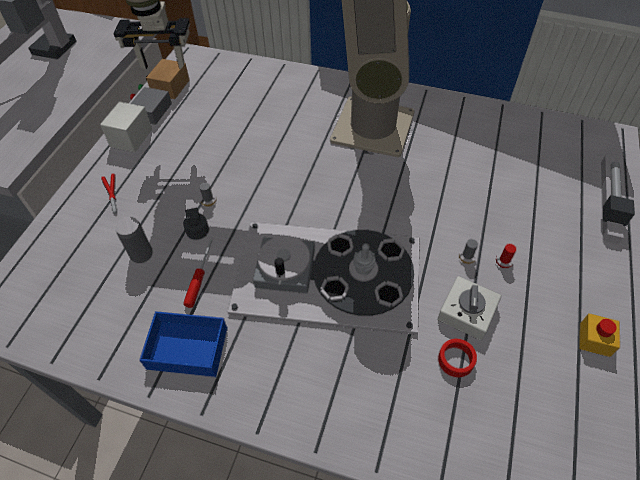

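View pics/top0.png

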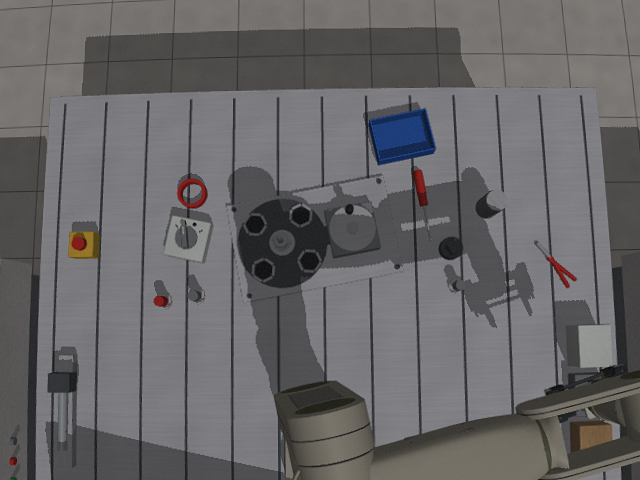

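Both views show two grey workpieces, at scene (470,250) and (207,195). A red look-alike is at (507,255), and I'll leave it alone. The cap is at (195,222), the index unit is mid-picture, and the selector is at (472,300). I'll look closer.

```bash
cat > h.py <<'E'
import numpy as np, cv2
from scipy.spatial.transform import Rotation as R
from scipy.optimize import least_squares
def flip(p): return R.from_rotvec(p["attitude"]).as_matrix()@np.diag([1,-1,-1.])
def proj(p,X):
    X=np.atleast_2d(np.asarray(X,float)); M=flip(p).T
    u,_=cv2.projectPoints(X,cv2.Rodrigues(M)[0],-M@np.asarray(p["xyz"]),np.asarray(p["K"]),np.asarray(p["D"],float)); return u[:,0]
def ray(p,uv):
    n=cv2.undistortPoints(np.asarray(uv,float).reshape(-1,1,2),np.asarray(p["K"]),np.asarray(p["D"],float))[:,0]
    return np.c_[n,np.ones(len(n))]@flip(p).T
def onz(p,uv,z):
    d=ray(p,uv); c=np.asarray(p["xyz"]); return c+d*((z-c[2])/d[:,2])[:,None]
def crop(p,x0,y0,x1,y1,s,fn):
    cv2.imwrite(fn,cv2.resize(p["pixels"][y0:y1,x0:x1,::-1],None,fx=s,fy=s,interpolation=cv2.INTER_CUBIC))
E
cat > b.py <<'E'
from plant import *; from h import *
import pickle
S=read_camera("scene");T=read_camera("top"); pickle.dump((S,T),open("c0.pkl","wb"))
crop(S,220,210,430,345,3.8,"pics/s_idx.png"); crop(T,225,165,410,310,4.2,"pics/t_idx.png")
crop(S,430,230,530,380,4,"pics/s_sel.png"); crop(T,140,170,240,320,4,"pics/t_sel.png")
crop(S,150,170,250,270,5,"pics/s_cap.png"); crop(T,410,190,510,310,5,"pics/t_cap.png")
for n,p in (("s",S),("t",T)):
  for l in ["cap","cap_head","part1","crank_grip","axle","control_box","selector_grip","index_unit","nest1"]:
    for d in masks_of(p,l):
        m=d["mask"]; ys,xs=np.nonzero(m); print(n,l,round(d["p"],2),m.sum(),round(xs.mean(),1),round(ys.mean(),1),xs.min(),xs.max(),ys.min(),ys.max())
E
python3 b.py
```

```text
s cap 0.8 606 195.2 224.2 184 208 206 239
s cap_head 0.8 650 195.3 224.7 183 209 208 240
s part1 0.76 191 205.9 191.8 200 212 183 201
s part1 0.5 6355 362.9 273.0 313 413 230 315
s part1 0.49 203 469.6 249.1 463 477 240 262
s part1 0.19 488 195.3 283.5 184 211 240 306
s crank_grip 0.51 630 195.2 224.4 183 208 208 239
s crank_grip 0.5 164 278.8 266.6 274 284 258 275
s axle 0.61 17270 328.7 277.7 228 418 223 334
s control_box 0.59 2520 469.4 307.7 438 501 276 339
s selector_grip 0.97 550 472.0 300.0 459 485 285 313
s selector_grip 0.29 2544 469.3 307.4 438 501 276 339
s index_unit 0.63 629 195.4 224.4 183 208 208 239
s index_unit 0.6 17132 328.9 277.7 228 418 224 333
s nest1 0.6 6249 363.0 273.0 314 413 230 315
t cap 0.55 409 450.5 248.1 439 462 237 259
t cap 0.47 15872 313.7 238.9 227 402 176 301
t cap 0.18 378 185.4 237.7 175 196 227 248
t cap_head 0.63 438 450.6 248.1 439 463 237 259
t cap_head 0.47 5906 281.9 243.3 237 326 199 287
t cap_head 0.41 16062 313.9 239.0 227 403 176 301
t part1 0.7 110 160.6 301.3 154 167 297 306
t part1 0.62 122 194.0 295.3 188 201 290 300
t part1 0.47 119 458.2 284.9 452 465 280 290
t part1 0.16 409 191.8 193.2 177 207 179 208
t crank_grip 0.68 391 185.6 237.8 175 196 227 248
t crank_grip 0.47 83 348.8 208.8 345 353 204 214
t axle 0.59 16162 313.5 239.3 226 403 176 302
t control_box 0.56 1749 188.1 238.7 164 213 216 262
t control_box 0.18 143 458.8 284.7 452 466 279 290
t selector_grip 0.86 372 185.5 237.8 175 196 228 248
t index_unit 0.9 15784 313.7 239.0 228 403 177 300
t nest1 0.81 5998 281.8 243.2 237 326 199 288
```

View pics/s_idx.png

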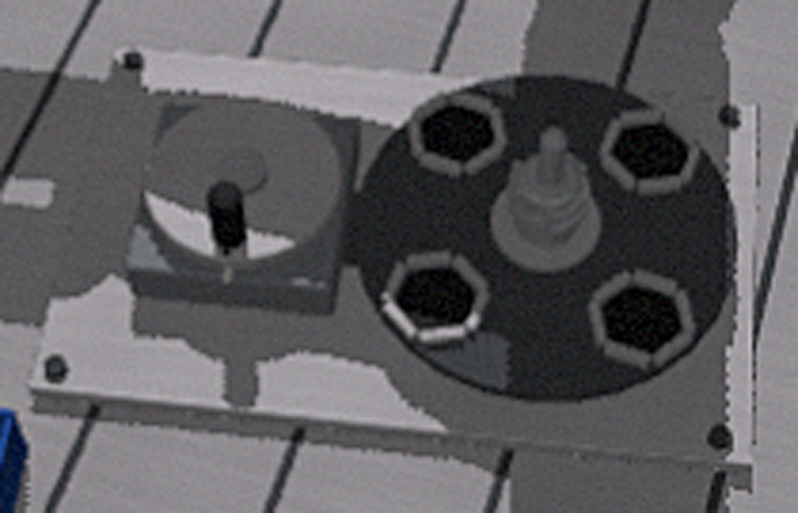

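View pics/t_idx.png

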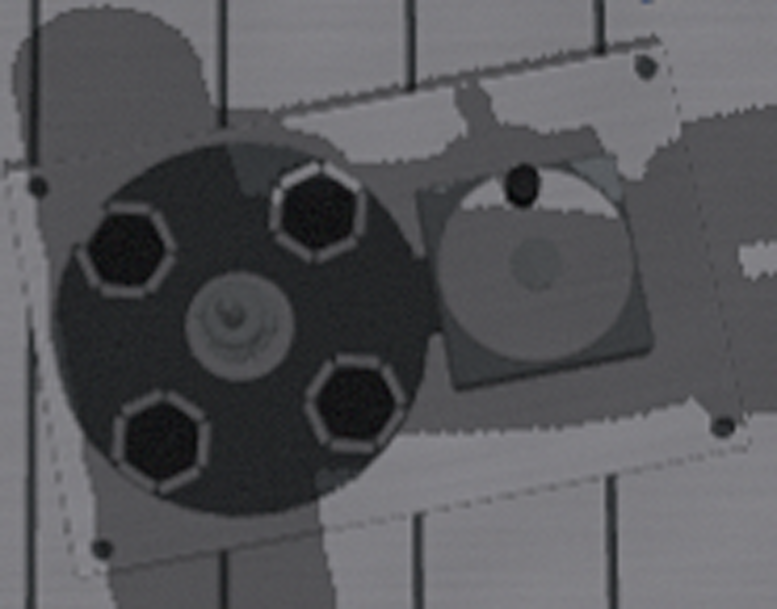

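View pics/s_sel.png

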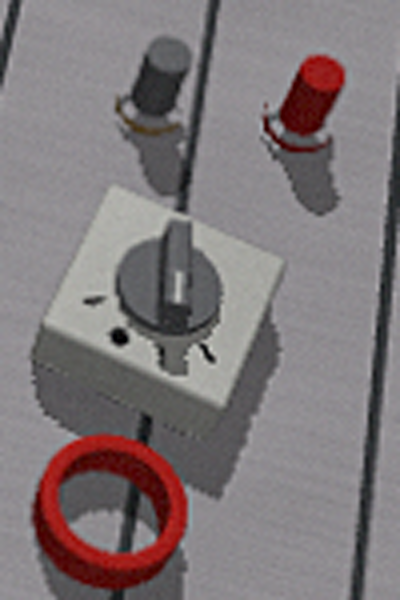

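View pics/t_sel.png

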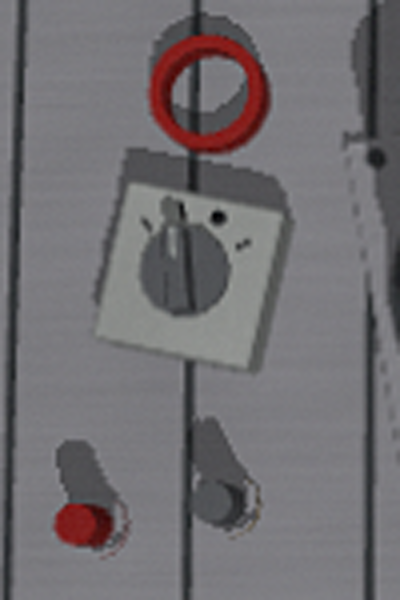

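View pics/s_cap.png

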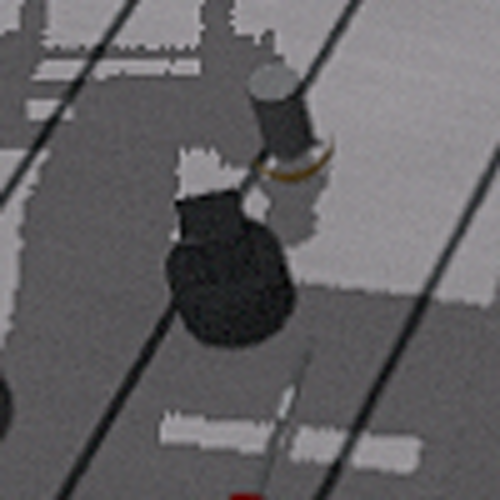

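View pics/t_cap.png

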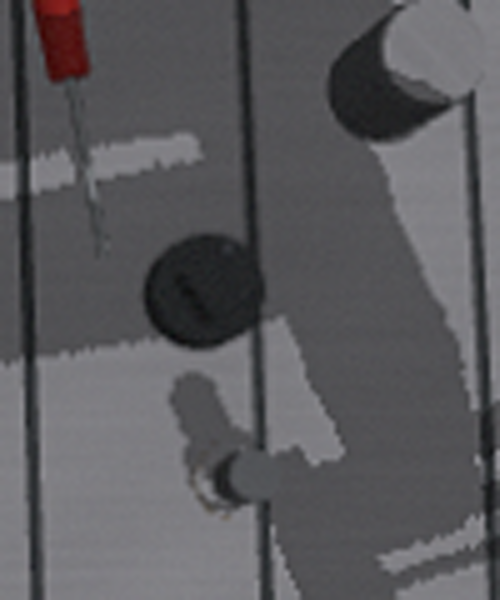

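Current selector reading: the pointer is at the second mark (0.6) and the round dot is the next mark clockwise. Next I'll fit exact poses from both cameras.

```bash
cat > c.py <<'E'
from h import *; import pickle
S,T=pickle.load(open("c0.pkl","rb"))
def blobs(p,x0,y0,x1,y1,th,amin,amax):
    g=cv2.GaussianBlur(cv2.cvtColor(cv2.resize(p["pixels"][y0:y1,x0:x1],None,fx=4,fy=4,interpolation=cv2.INTER_CUBIC),cv2.COLOR_RGB2GRAY),(0,0),2)
    n,l,s,c=cv2.connectedComponentsWithStats((g<th).astype(np.uint8))
    return [(round(x0+(cx-1.5)/4,2),round(y0+(cy-1.5)/4,2),int(a[4]/16)) for a,(cx,cy) in list(zip(s,c))[1:] if amin*16<a[4]<amax*16]
for th in (24,30): 
    print(th,"S",blobs(S,228,222,418,320,th,20,600)); print("T",blobs(T,228,170,400,300,th,20,600))
E
python3 c.py
```

```text
24 S [(np.float64(339.78), np.float64(244.5), 190), (np.float64(390.79), np.float64(249.35), 197), (np.float64(279.6), np.float64(268.63), 79), (np.float64(334.48), np.float64(287.29), 209), (np.float64(388.35), np.float64(293.44), 243)]
T [(np.float64(300.34), np.float64(215.82), 171), (np.float64(254.68), np.float64(224.05), 196), (np.float64(309.2), np.float64(260.55), 195), (np.float64(263.06), np.float64(269.71), 199)]
30 S [(np.float64(339.77), np.float64(244.5), 200), (np.float64(390.78), np.float64(249.35), 206), (np.float64(279.53), np.float64(268.35), 89), (np.float64(334.45), np.float64(287.33), 221), (np.float64(388.33), np.float64(293.43), 253)]
T [(np.float64(348.85), np.float64(208.83), 42), (np.float64(300.4), np.float64(215.27), 205), (np.float64(254.66), np.float64(224.02), 215), (np.float64(309.23), np.float64(260.6), 222), (np.float64(263.02), np.float64(269.69), 222)]
```

```bash
cat > d.py <<'E'
from h import *; import pickle
S,T=pickle.load(open("c0.pkl","rb"))
n={"S":np.array([(339.8,244.5),(390.8,249.35),(388.34,293.43),(334.46,287.3)]),"T":np.array([(263.04,269.7),(254.67,224.03),(300.38,215.4),(309.22,260.58)])}
# order around: S view
for k,p in (("S",S),("T",T)):
    X=onz(p,n[k],.0485); print(k,X.mean(0)[:2].round(4),"r",np.hypot(*(X-X.mean(0)).T[:2]).round(4),"ang",np.degrees(np.arctan2(*(X-X.mean(0)).T[1::-1])).round(2)); print(X[:,:2].round(4))
# other features by eye
t=lambda u,v:(225+u/4.2,165+v/4.2)
s=lambda u,v:(220+u/3.8,210+v/3.8)
print("axle tip S",onz(S,[s(553,130)],.144),"T",onz(T,[t(233,305)],.144))
print("wheel hub? S",onz(S,[s(243,168)],.068),"T",onz(T,[t(536,265)],.068))
print("knob top S",onz(S,[s(226,193)],.114),"T",onz(T,[t(522,180)],.114))
print("knob mid S blob",onz(S,[(279.55,268.5)],.094))
print("bolts S",onz(S,[s(131,61),s(731,116),s(720,438),s(56,369)],.016).round(4).tolist()); print("bolts T",onz(T,[t(102,549),t(38,187),t(646,67),t(723,427)],.016).round(4).tolist())
E
python3 d.py
```

```text
S [0.5453 0.1115] r [0.0878 0.0876 0.0884 0.0869] ang [-124.58  145.04   54.94  -35.3 ]
[[0.4954 0.0392]
 [0.4735 0.1617]
 [0.5961 0.1838]
 [0.6162 0.0613]]
T [0.5449 0.1107] r [0.0878 0.0881 0.0874 0.0878] ang [ 145.35   55.27  -34.87 -124.45]
[[0.4726 0.1607]
 [0.5951 0.1831]
 [0.6166 0.0608]
 [0.4952 0.0383]]
axle tip S [[0.54522267 0.11108959 0.144     ]] T [[0.54472649 0.10634611 0.144     ]]
wheel hub? S [[ 0.57490162 -0.07597868  0.068     ]] T [[ 0.57738043 -0.07723992  0.068     ]]
knob top S [[ 0.62402065 -0.06553285  0.114     ]] T [[ 0.62314999 -0.06801116  0.114     ]]
knob mid S blob [[ 0.63149988 -0.06426236  0.094     ]]
bolts S [[0.4801, -0.1956, 0.016], [0.4072, 0.206, 0.016], [0.6441, 0.2472, 0.016], [0.7169, -0.1509, 0.016]]
bolts T [[0.4057, 0.2014, 0.016], [0.6412, 0.2441, 0.016], [0.7148, -0.1537, 0.016], [0.4784, -0.197, 0.016]]
```

```bash
cat > e.py <<'E'
from h import *; import pickle
S,T=pickle.load(open("c0.pkl","rb"))
def enh(p,x0,y0,x1,y1,s,fn,g=0.4,hi=110):
    a=p["pixels"][y0:y1,x0:x1,::-1].astype(float); a=255*np.clip(a/hi,0,1)**g
    cv2.imwrite(fn,cv2.resize(a.astype(np.uint8),None,fx=s,fy=s,interpolation=cv2.INTER_CUBIC))
enh(S,175,178,225,248,8,"pics/s_cap2.png"); enh(T,432,228,472,298,8,"pics/t_cap2.png")
enh(S,440,232,505,342,5,"pics/s_sel2.png",.8,220); enh(T,160,210,218,305,6,"pics/t_sel2.png",.8,220)
E
python3 e.py; python3 -c "
import cv2,numpy as np
def pair(a,b,o):
    a=cv2.imread(a);b=cv2.imread(b);h=max(a.shape[0],b.shape[0])
    f=lambda i:cv2.copyMakeBorder(i,0,h-i.shape[0],0,0,cv2.BORDER_CONSTANT)
    cv2.imwrite(o,np.hstack([f(a),f(b)]))
pair('pics/s_cap2.png','pics/t_cap2.png','pics/capx.png');pair('pics/s_sel2.png','pics/t_sel2.png','pics/selx.png')"
```

```text
(no output)
```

View pics/capx.png

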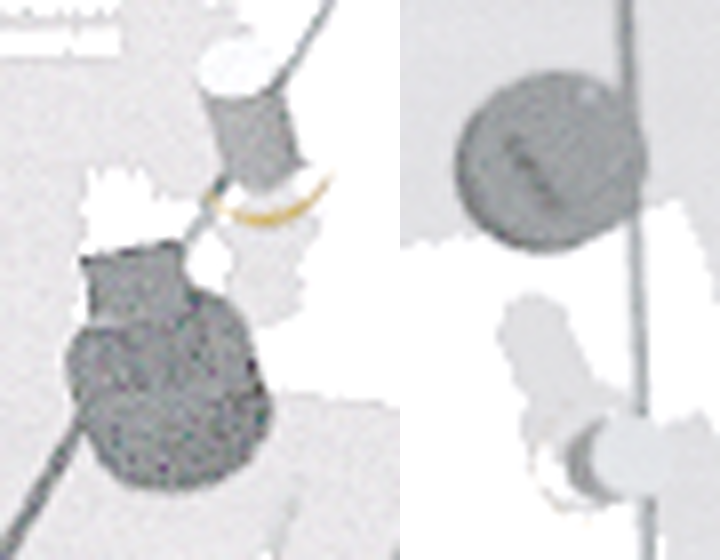

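View pics/selx.png

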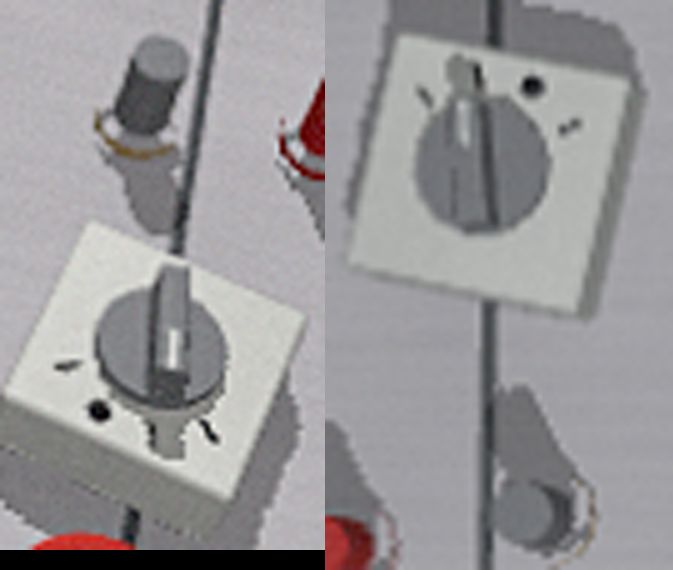

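```bash
cat > f.py <<'E'
from h import *; import pickle
from scipy.optimize import minimize
S,T=pickle.load(open("c0.pkl","rb"))
print("partA S",onz(S,[(472,243.6)],.062)[0],"T",onz(T,[(193.3-.3,295.5)],.062)[0])
print("partB S",onz(S,[(204.6,186.1)],.062)[0],"T",onz(T,[(462,285.1)],.062)[0])
cs=np.array([(95,222),(303,318),(228,500),(5,390)])/5+(440,232); ct=np.array([(77,33),(307,80),(255,315),(22,262)])/6+(160,210)
for k,p,c in(("S",S,cs),("T",T,ct)):
    X=onz(p,c,.045)[:,:2]; print("box",k,X.mean(0).round(4),[np.degrees(np.arctan2(*(X[(i+1)%4]-X[i])[::-1])).round(1) for i in range(4)],[np.hypot(*(X[(i+1)%4]-X[i])).round(4) for i in range(4)])
s=lambda u,v:(440+u/5,232+v/5); t=lambda u,v:(160+(u-325)/6,210+v/6)
print("dot",onz(S,[s(98,410)],.045)[0],onz(T,[t(532,86)],.045)[0])
print("l1",onz(S,[s(210,431)],.045)[0],onz(T,[t(424,96)],.045)[0]); print("l4",onz(S,[s(67,366)],.045)[0],onz(T,[t(570,128)],.045)[0])
# cap
a=np.linspace(0,2*np.pi,60,endpoint=False); ring=np.c_[np.cos(a),np.sin(a)]*.03
def sil(p,x,y,w,box,f=6):
    im=np.zeros(((box[3]-box[1])*f,(box[2]-box[0])*f),np.uint8)
    sk=np.vstack([np.c_[ring+(x,y),np.full(60,z)] for z in(0,.038)])
    q=np.array([(1,1),(1,-1),(-1,-1),(-1,1)])*.016; r=np.array([[np.cos(w),-np.sin(w)],[np.sin(w),np.cos(w)]]); q=q@r.T+(x,y)
    hd=np.vstack([np.c_[q,np.full(4,z)] for z in(.038,.074)])
    for P in(sk,hd):
        h=cv2.convexHull(((proj(p,P)-box[:2]+.5)*f).astype(np.float32)); cv2.fillConvexPoly(im,np.round(h*16).astype(np.int32),1,shift=4)
    return im
obs=[]
for p,b in((S,(178,198,216,246)),(T,(434,230,468,266))):
    g=cv2.resize(cv2.cvtColor(p["pixels"][b[1]:b[3],b[0]:b[2]],cv2.COLOR_RGB2GRAY),None,fx=6,fy=6,interpolation=cv2.INTER_CUBIC)
    m=cv2.morphologyEx((g<42).astype(np.uint8),cv2.MORPH_OPEN,cv2.getStructuringElement(2,(27,27))); obs.append((p,b,m)); print(m.sum()/36)
def cost(v): return sum((sil(p,v[0],v[1],v[2],b)!=m).sum() for p,b,m in obs)/36
best=min((minimize(cost,[x0,y0,w],method="Nelder-Mead",options=dict(initial_simplex=[[x0,y0,w],[x0+.006,y0,w],[x0,y0+.006,w],[x0,y0,w+.3]])) for x0,y0 in[(.53,-.335)] for w in np.radians(range(-45,45,10))),key=lambda r:r.fun)
print(best.x,np.degrees(best.x[2]),best.fun)
for w in range(-45,45,5): print(w,cost([*best.x[:2],np.radians(w)]).round(1),end=" ")
out=[]
for p,b,m in obs:
    im=cv2.resize(p["pixels"][b[1]:b[3],b[0]:b[2],::-1],None,fx=6,fy=6,interpolation=cv2.INTER_CUBIC); im=np.clip(im.astype(float)*2,0,255).astype(np.uint8)
    for mm,c in((m,(0,255,0)),(sil(p,*best.x,b),(0,0,255))): cv2.drawContours(im,cv2.findContours(mm,0,2)[0],-1,c,1)
    out.append(cv2.copyMakeBorder(im,0,300-im.shape[0],0,0,0))
cv2.imwrite("pics/capfit.png",np.hstack(out))
E
python3 f.py
```

```text
partA S [0.40947283 0.34717021 0.062     ] T [0.40577573 0.34388317 0.062     ]
partB S [ 0.42493743 -0.35483766  0.062     ] T [ 0.42353119 -0.36086369  0.062     ]
box S [0.5638 0.3704] [np.float64(76.3), np.float64(-12.2), np.float64(-104.2), np.float64(165.8)] [np.float64(0.1027), np.float64(0.1051), np.float64(0.1065), np.float64(0.1043)]
box T [0.5587 0.3649] [np.float64(-102.4), np.float64(168.2), np.float64(76.7), np.float64(-12.4)] [np.float64(0.1077), np.float64(0.1076), np.float64(0.1088), np.float64(0.1059)]
dot [0.59977336 0.34856881 0.045     ] [0.59729992 0.34643854 0.045     ]
l1 [0.5959128  0.39822133 0.045     ] [0.59351811 0.39558531 0.045     ]
l4 [0.58139736 0.33172556 0.045     ] [0.57801391 0.32888114 0.045     ]
546.4444444444445
392.27777777777777
[ 0.52645499 -0.34255919 -0.85951651] -49.24666851802021 147.0
-45 149.6 -40 152.5 -35 155.6 -30 158.1 -25 160.6 -20 161.7 -15 162.6 -10 163.2 -5 163.1 0 162.3 5 161.0 10 159.9 15 158.0 20 155.9 25 153.5 30 151.2 35 149.0 40 147.4
```

View pics/capfit.png

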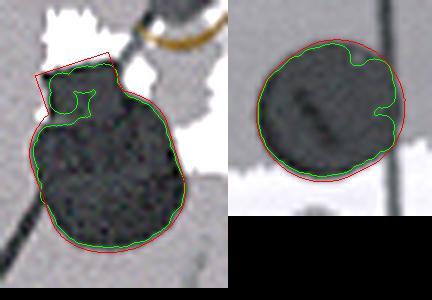

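```bash
sed -i 's#^print("partA.*#print("partA",onz(S,[(471.6,243.2)],.062)[0],onz(T,[(192.6,295.3)],.062)[0])#; s#^print("partB.*#print("partB",onz(S,[(204.2,185.7)],.062)[0],onz(T,[(461.6,284.7)],.062)[0])#; s#^for k,p,c in#cs=cs-.4;ct=ct-.4\nfor k,p,c in#; s#440+u/5,232+v/5#439.6+u/5,231.6+v/5#; s#160+(u-325)/6,210+v/6#159.6+(u-325)/6,209.6+v/6#' f.py
python3 - <<'E'
s=open('f.py').read()
s=s.replace('(g<42)','(g<(45 if p is S else 36))').replace('(27,27)','(15,15)')
s=s.replace('print(m.sum()/36)','print(m.sum()/36, g[::18,::18])')
open('f.py','w').write(s)
E
python3 f.py
```

```text
partA [0.40855162 0.34607955 0.062     ] [0.40630778 0.34495339 0.062     ]
partB [ 0.42392908 -0.35648669  0.062     ] [ 0.42459529 -0.35984905  0.062     ]
box S [0.563  0.3694] [np.float64(76.2), np.float64(-12.1), np.float64(-104.2), np.float64(165.8)] [np.float64(0.1028), np.float64(0.1051), np.float64(0.1066), np.float64(0.1043)]
box T [0.5598 0.3661] [np.float64(-102.4), np.float64(168.2), np.float64(76.7), np.float64(-12.4)] [np.float64(0.1077), np.float64(0.1076), np.float64(0.1089), np.float64(0.1059)]
dot [0.59902315 0.34755613 0.045     ] [0.59840634 0.34754885 0.045     ]
l1 [0.59516353 0.39723543 0.045     ] [0.59462598 0.39670611 0.045     ]
l4 [0.58062988 0.33069423 0.045     ] [0.57911508 0.32998528 0.045     ]
584.5833333333334 [[ 92  85  83  80  83  78  84  84  84  45  50  34  85]
 [ 87  90  87 148 153 148  85  87  27  68  41  79 136]
 [ 89  87  78 148 141 146 140 130  73  80  87  66  90]
 [ 83  89  86 155 147 146 129  43  84  86  77  86  76]
 [ 85  87  89  44  22  29  36 121 147  75  86  82 139]
 [ 83  88  87  27  37  38  34  75 152  87  83  82 137]
 [ 86  89  92 
[... 711 characters left out ...]
 83  82  81  78  42  38  36  47  47  40  82  80]
 [ 81  80  80  35  33  34  36  34  39  38  81  80]
 [ 82  82  31  38  26  37  35  35  38  33  81  81]
 [ 83  84  22  34  28  27  37  35  37  32  83  82]
 [ 79  83  19  39  34  22  36  37  33  30  81  80]
 [ 82  81  46  33  37  31  26  35  37  28  93 106]
 [ 77  79  84  45  26  37  39  29  73  52 124 126]
 [130 126 128 128 112  78  86 127 128  53 128 127]
 [124 124 123 123 122 125 120 120 122  59 124 123]]
[ 0.52688325 -0.34166064  0.62524782] 35.824061290062794 421.4166666666667
-45 425.6 -40 429.9 -35 433.8 -30 437.3 -25 440.4 -20 442.4 -15 443.9 -10 444.5 -5 443.7 0 442.2 5 439.6 10 436.5 15 432.8 20 428.5 25 425.6 30 423.4 35 421.9 40 422.4
```

View pics/capfit.png

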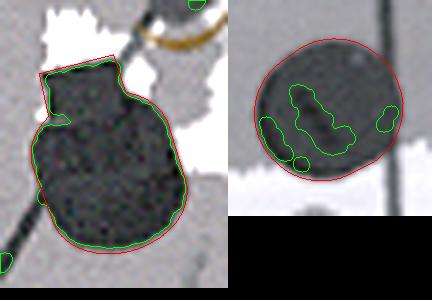

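```bash
python3 - <<'E'
s=open('f.py').read()
s=s.replace('m=cv2.morph','g=cv2.GaussianBlur(g,(0,0),4); m=cv2.morph').replace('(45 if p is S else 36)','58').replace('(15,15)','(31,31)').replace(', g[::18,::18])',')')
open('f.py','w').write(s)
E
python3 f.py|tail -3
```

```text
443.77777777777777
[ 0.52701418 -0.34207965 -0.91532569] -52.44429902443391 93.58333333333333
-45 96.8 -40 100.2 -35 102.8 -30 105.2 -25 107.7 -20 109.1 -15 109.6 -10 110.3 -5 109.7 0 108.8 5 107.0 10 105.1 15 103.2 20 101.3 25 99.0 30 96.8 35 94.2 40 94.5
```

View pics/capfit.png

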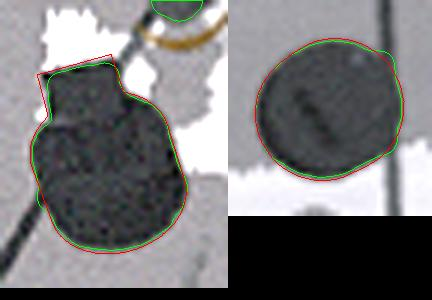

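Cap fit: (0.527, -0.342), head yaw about 36°. Axle at (0.545, 0.111), unit yaw about 10.2°. Next, a helper for working out the moves.

```bash
cat > go.py <<'E'
import sys; from plant import read_state; from h import *
# usage: go.py x y z [jawyaw_deg]
s=read_state(); M=R.from_rotvec(s["orientation"]).as_matrix()
jaw=np.degrees(np.arctan2(M[1,1],M[0,1])); 
print("t %.2f"%s["t"],"pos",s["tool_pos"].round(4),"jaw %.2f"%jaw,"tilt z",M[:,2].round(4),"open %.4f"%s["opening"],"F",s["force"].round(1),"q6 %.2f"%s["q"][5], "tau %.2f"%s["wrist_torque"][2])
if len(sys.argv)>3:
    t=np.array([float(v) for v in sys.argv[1:4]]); d=M.T@(t-s["tool_pos"])
    print("before turn: tool shift cm",(d*100).round(2))
    if len(sys.argv)>4:
        w=float(sys.argv[4]); dw=(w-jaw+90)%180-90
        print("turn about tool z (deg) %.2f (alt %.2f)"%(-dw,-dw+np.sign(dw)*180), "q6 after %.2f"%(s["q"][5]-np.radians(dw)*1))
        a=np.radians(w); Y=np.array([np.cos(a),np.sin(a),0]);Z=np.array([0,0,-1]);X=np.cross(Y,Z)
        if abs((w-jaw+180)%360-180)>90: X,Y=-X,-Y
        print("after turn: shift cm",(np.array([X,Y,Z])@(t-s["tool_pos"])*100).round(2))
E
python3 go.py 0.527 -0.342 0.12 36
```

```text
t 2.60 pos [ 0.1703 -0.5753  0.2186] jaw -73.51 tilt z [ 0.  0. -1.] open 0.0927 F [ 0.1 -0.1  0.1] q6 -0.09 tau 0.02
before turn: tool shift cm [ 40.82 -12.25   9.86]
turn about tool z (deg) 70.49 (alt -109.51) q6 after 1.14
after turn: shift cm [  2.09 -42.57   9.86]
```

```bash
python3 go.py 0.527 -0.342 0.12 126
```

```text
t 2.60 pos [ 0.1703 -0.5753  0.2186] jaw -73.51 tilt z [ 0.  0. -1.] open 0.0927 F [ 0.1 -0.1  0.1] q6 -0.09 tau 0.02
before turn: tool shift cm [ 40.82 -12.25   9.86]
turn about tool z (deg) -19.51 (alt 160.49) q6 after -0.43
after turn: shift cm [42.57  2.09  9.86]
```

Request:
drive_tool(plan=[{"claw":0,"linear":[0,0,0],"angular":[0,0,-9.75]},{"claw":0,"linear":[0,0,0],"angular":[0,0,-9.75]},{"claw":0,"linear":[4.26,0.21,0.9],"angular":[0,0,0]},{"claw":0,"linear":[4.26,0.21,0.9],"angular":[0,0,0]},{"claw":0,"linear":[4.26,0.21,0.9],"angular":[0,0,0]},{"claw":0,"linear":[4.26,0.21,0.9],"angular":[0,0,0]},{"claw":0,"linear":[4.26,0.21,0.9],"angular":[0,0,0]},{"claw":0,"linear":[4.26,0.21,0.9],"angular":[0,0,0]},{"claw":0,"linear":[4.26,0.21,0.9],"angular":[0,0,0]},{"claw":0,"linear":[4.26,0.21,0.9],"angular":[0,0,0]},{"claw":0,"linear":[4.26,0.21,0.9],"angular":[0,0,0]},{"claw":0,"linear":[4.26,0.21,0.9],"angular":[0,0,0]}])

```text
t: 4.1
tool_pos: [0.5285, -0.3411, 0.1284]
orientation: [2.988, 0.971, 0.0]
force: [0.6, -0.4, 0.4]
opening: 0.0931
```

```bash
python3 go.py 0.527 -0.342 0.043 126; cat > v.py <<'E'
import sys; from plant import read_camera; from h import *
# v.py cam x0 y0 x1 y1 scale out [gamma hi]
a=sys.argv; p=read_camera(a[1]); x0,y0,x1,y1=map(int,a[2:6]); s=float(a[6])
im=p["pixels"][y0:y1,x0:x1,::-1].astype(float)
if len(a)>8: im=255*np.clip(im/float(a[9]),0,1)**float(a[8])
cv2.imwrite(a[7],cv2.resize(im.astype(np.uint8),None,fx=s,fy=s,interpolation=cv2.INTER_CUBIC))
import pickle; pickle.dump(p,open("last_%s.pkl"%a[1],"wb"))
E
python3 v.py scene 140 130 260 270 4 pics/v1.png .7 160
```

```text
t 4.10 pos [ 0.5285 -0.3411  0.1284] jaw -54.01 tilt z [ 2.e-04 -2.e-04 -1.e+00] open 0.0931 F [ 0.6 -0.4  0.4] q6 0.29 tau 0.03
before turn: tool shift cm [-0.18 -0.02  8.54]
turn about tool z (deg) -0.01 (alt 179.99) q6 after 0.29
after turn: shift cm [-0.17 -0.02  8.54]
```

View pics/v1.png

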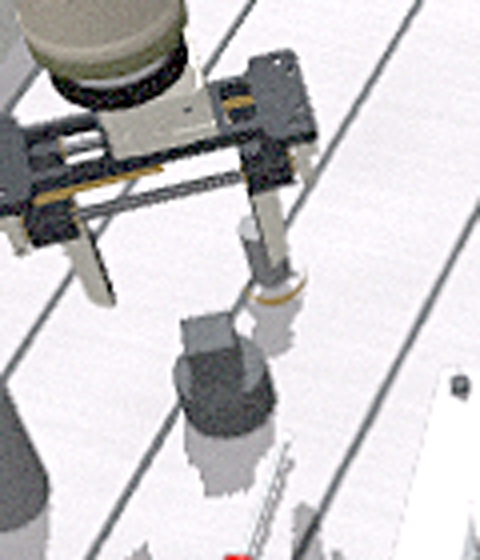

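```bash
cat > f2.py <<'E'
exec(open("f.py").read().split("# cap\n")[0].split("print(\"partA")[0])
src=open("f.py").read(); body=src.split("# cap\n")[1]
S=pickle.load(open("last_scene.pkl","rb"))
body=body.replace("((S,(178,198,216,246)),(T,(434,230,468,266)))","((S,(180,198,214,244)),)").replace("(g<58)","(g<95)").replace("(31,31)","(21,21)")
exec(body)
print(proj(S,[[.5285,-.3411,.1284]]))
E
python3 f2.py; python3 -c "
import cv2;i=cv2.imread('pics/capfit.png');cv2.imwrite('pics/capfit2.png',cv2.resize(i,None,fx=2,fy=2))"
```

```text
899.25
[ 0.52857956 -0.34019635  0.52625994] 30.15247369739051 276.0
-45 287.1 -40 291.3 -35 293.8 -30 297.0 -25 299.5 -20 301.5 -15 302.8 -10 303.1 -5 302.4 0 301.0 5 298.1 10 294.6 15 290.1 20 284.7 25 279.0 30 276.0 35 278.1 40 283.0 [[186.3644186  199.03001729]]
```

View pics/capfit2.png

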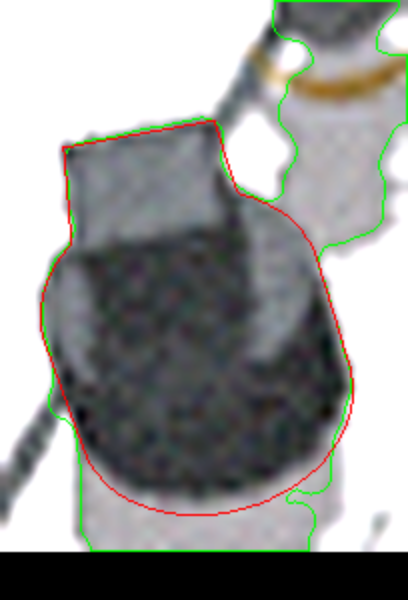

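The picture at (208,335 in the crop) shows the open jaws straddling the cap's head, aligned with its sides. I'll descend and grip.

Request:
drive_tool(plan=[{"claw":0,"linear":[-0.1,0,3],"angular":[0,0,0]},{"claw":0,"linear":[0,0,3],"angular":[0,0,0]},{"claw":0,"linear":[0,0,2.5],"angular":[0,0,0]},{"claw":0,"linear":[0,0,0],"angular":[0,0,0]},{"claw":1,"linear":[0,0,0],"angular":[0,0,0]},{"claw":1,"linear":[0,0,0],"angular":[0,0,0]},{"claw":1,"linear":[0,0,0],"angular":[0,0,0]},{"claw":1,"linear":[0,0,0],"angular":[0,0,0]},{"claw":1,"linear":[0,0,0],"angular":[0,0,0]},{"claw":1,"linear":[0,0,0],"angular":[0,0,0]}], newtons=15)

```text
t: 5.4
tool_pos: [0.5265, -0.3425, 0.0436]
orientation: [-2.988, -0.971, 0.0]
force: [-0.5, -0.3, 0.2]
opening: 0.0374
```

```bash
python3 go.py 0.5272 -0.3415 0.043 ; python3 v.py scene 150 150 250 260 5 pics/v2.png .7 160
```

```text
t 5.40 pos [ 0.5265 -0.3425  0.0436] jaw -54.01 tilt z [-1.e-04  0.e+00 -1.e+00] open 0.0374 F [-0.5 -0.3  0.2] q6 0.28 tau 0.02
before turn: tool shift cm [ 0.12 -0.04  0.06]
```

View pics/v2.png

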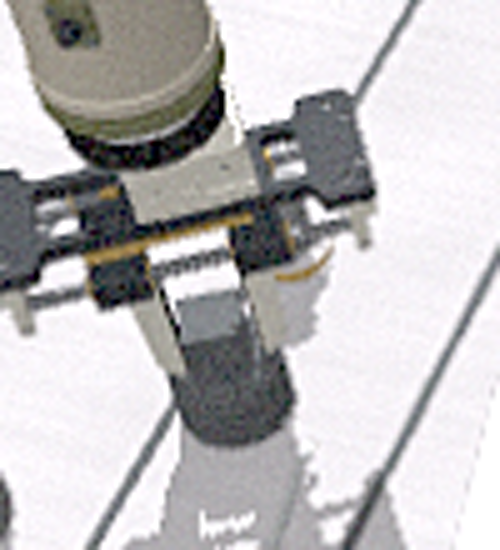

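Request:
drive_tool(plan=[{"claw":1,"linear":[0,0,0],"angular":[0,0,0]},{"claw":1,"linear":[0,0,0],"angular":[0,0,0]},{"claw":1,"linear":[0,0,0],"angular":[0,0,0]}])

```text
t: 5.82
tool_pos: [0.5266, -0.3426, 0.0437]
orientation: [2.988, 0.97, 0.0]
force: [1.4, -1.1, -0.2]
opening: 0.0324
```

Request:
drive_tool(plan=[{"claw":0.3,"linear":[0,0,0],"angular":[0,0,0]},{"claw":0.3,"linear":[0,0,0],"angular":[0,0,0]},{"claw":0.3,"linear":[0,0,0],"angular":[0,0,0]},{"claw":0.3,"linear":[0,0,0],"angular":[0,0,-10]},{"claw":0.3,"linear":[0,0,0],"angular":[0,0,-10]},{"claw":0.3,"linear":[0,0,0],"angular":[0,0,-10]},{"claw":0.3,"linear":[0,0,0],"angular":[0,0,-10]},{"claw":0.3,"linear":[0,0,0],"angular":[0,0,-10]},{"claw":0.3,"linear":[0,0,0],"angular":[0,0,-10]},{"claw":0.3,"linear":[0,0,0],"angular":[0,0,-10]},{"claw":0.3,"linear":[0,0,0],"angular":[0,0,-10]},{"claw":0.3,"linear":[0,0,0],"angular":[0,0,-10]}])

```text
t: 7.32
tool_pos: [0.5265, -0.3425, 0.0436]
orientation: [-1.418, -2.803, -0.0]
force: [0.5, -0.4, -0.4]
opening: 0.065
```

Request:
drive_tool(plan=[{"claw":1,"linear":[0,0,0],"angular":[0,0,0]},{"claw":1,"linear":[0,0,0],"angular":[0,0,0]},{"claw":1,"linear":[0,0,0],"angular":[0,0,0]},{"claw":1,"linear":[0,0,0],"angular":[0,0,0]},{"claw":1,"linear":[0,0,0],"angular":[0,0,0]},{"claw":1,"linear":[0,0,0],"angular":[0,0,0]}])

```text
t: 8.07
tool_pos: [0.5266, -0.3425, 0.0436]
orientation: [1.427, 2.799, 0.0]
force: [0.2, 0.8, -0.6]
opening: 0.0323
```

```bash
python3 go.py 0.5272 -0.3415 0.043 36
```

```text
t 8.07 pos [ 0.5266 -0.3425  0.0436] jaw 35.98 tilt z [ 1.e-04  1.e-04 -1.e+00] open 0.0323 F [ 0.2  0.8 -0.6] q6 -1.29 tau -0.00
before turn: tool shift cm [0.04 0.1  0.06]
turn about tool z (deg) -0.02 (alt 179.98) q6 after -1.29
after turn: shift cm [0.04 0.1  0.06]
```

Request:
drive_tool(plan=[{"claw":1,"linear":[0,0,-2],"angular":[0,0,0]},{"claw":1,"linear":[0,0,-4],"angular":[0,0,0]},{"claw":1,"linear":[0,0,-5],"angular":[0,0,0]},{"claw":1,"linear":[0,0,-5],"angular":[0,0,10]},{"claw":1,"linear":[0,0,0],"angular":[0,0,10]},{"claw":1,"linear":[0,0,0],"angular":[0,0,10]},{"claw":1,"linear":[0,0,0],"angular":[0,0,10]},{"claw":1,"linear":[0,0,0],"angular":[0,0,10]},{"claw":1,"linear":[0,0,0],"angular":[0,0,10]},{"claw":1,"linear":[0,0,0],"angular":[0,0,10]},{"claw":1,"linear":[0,0,0],"angular":[0,0,10]}], newtons=20)

```text
t: 9.45
tool_pos: [0.5265, -0.3427, 0.2051]
orientation: [2.895, 1.218, 0.001]
force: [-0.9, -0.7, -1.9]
opening: 0.0326
```

```bash
python3 go.py 0.545 0.111 0.205
```

```text
t 9.45 pos [ 0.5265 -0.3427  0.2051] jaw -44.35 tilt z [ 7.e-04 -7.e-04 -1.e+00] open 0.0326 F [-0.9 -0.7 -1.9] q6 0.12 tau 0.01
before turn: tool shift cm [ 3.373e+01 -3.040e+01 -2.000e-02]
```

Request:
drive_tool(plan=[{"claw":1,"linear":[3.2,-2.9,0],"angular":[0,0,0]},{"claw":1,"linear":[3.2,-2.9,0],"angular":[0,0,0]},{"claw":1,"linear":[3.2,-2.9,0],"angular":[0,0,0]},{"claw":1,"linear":[3.2,-2.9,0],"angular":[0,0,0]},{"claw":1,"linear":[3.2,-2.9,0],"angular":[0,0,0]},{"claw":1,"linear":[3.2,-2.9,0],"angular":[0,0,0]},{"claw":1,"linear":[3.2,-2.9,0],"angular":[0,0,0]},{"claw":1,"linear":[3.2,-2.9,0],"angular":[0,0,0]},{"claw":1,"linear":[3.2,-2.9,0],"angular":[0,0,0]},{"claw":1,"linear":[3.2,-2.9,0],"angular":[0,0,0]},{"claw":1,"linear":[1.73,-1.4,0],"angular":[0,0,0]},{"claw":1,"linear":[0,0,0],"angular":[0,0,0]}])

```text
t: 10.95
tool_pos: [0.5423, 0.1127, 0.205]
orientation: [2.89, 1.231, 0.002]
force: [0.5, -0.4, -1.8]
opening: 0.0322
```

```bash
python3 go.py 0.545 0.111 0.145; python3 v.py scene 280 120 440 320 3 pics/v3.png .7 160;python3 v.py top 200 140 380 310 4 pics/v4.png .7 160
```

```text
t 10.95 pos [0.5423 0.1127 0.205 ] jaw -43.87 tilt z [ 1.2e-03  2.0e-04 -1.0e+00] open 0.0322 F [ 0.5 -0.4 -1.8] q6 0.88 tau -0.02
before turn: tool shift cm [0.06 0.31 6.  ]
```

View pics/v3.png

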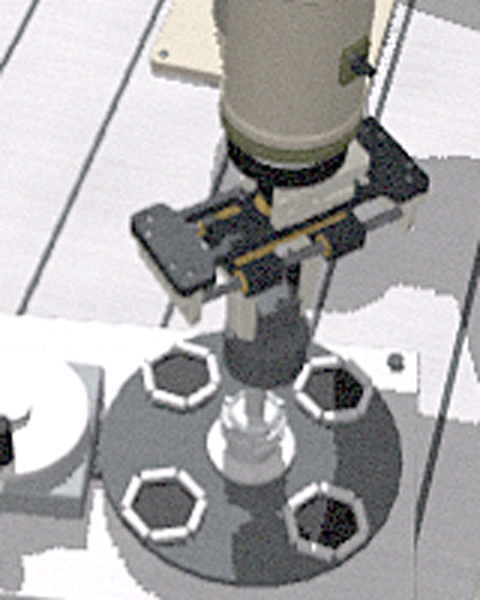

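View pics/v4.png

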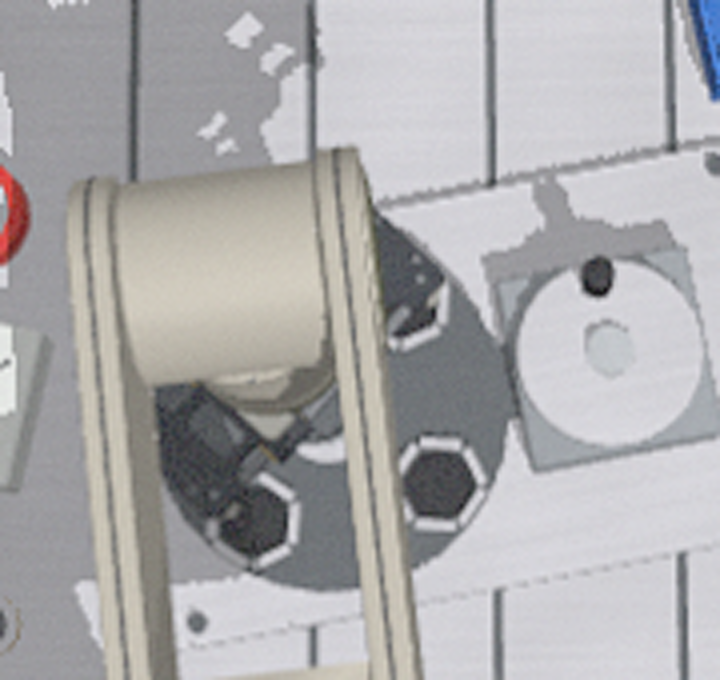

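Request:
drive_tool(plan=[{"claw":1,"linear":[0.06,0.31,0],"angular":[0,0,0]},{"claw":1,"linear":[0,0,0],"angular":[0,0,0]},{"claw":1,"linear":[0,0,1],"angular":[0,0,0]},{"claw":1,"linear":[0,0,1],"angular":[0,0,0]},{"claw":1,"linear":[0,0,1],"angular":[0,0,0]},{"claw":1,"linear":[0,0,1],"angular":[0,0,0]},{"claw":1,"linear":[0,0,1],"angular":[0,0,0]},{"claw":1,"linear":[0,0,0],"angular":[0,0,0]}])

```text
t: 12.05
tool_pos: [0.5441, 0.1095, 0.1523]
orientation: [-2.891, -1.227, 0.003]
force: [-0.2, 0.5, -1.5]
opening: 0.0316
```

```bash
python3 go.py 0.545 0.111 0.145; python3 v.py scene 280 120 440 320 3 pics/v5.png .7 160
```

```text
t 12.05 pos [0.5441 0.1095 0.1523] jaw -44.00 tilt z [-2.1e-03 -2.0e-04 -1.0e+00] open 0.0316 F [-0.2  0.5 -1.5] q6 0.87 tau -0.02
before turn: tool shift cm [ 0.17 -0.04  0.73]
```

View pics/v5.png

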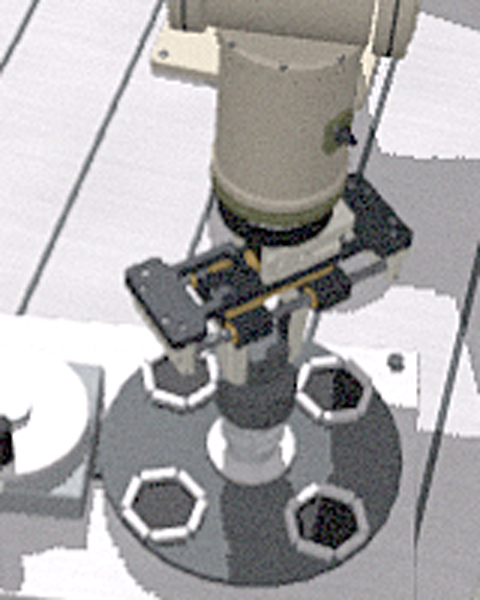

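Request:
drive_tool(plan=[{"claw":1,"linear":[0.1,0,0.4],"angular":[0,0,0]},{"claw":1,"linear":[0,0,0.3],"angular":[0,0,0]},{"claw":1,"linear":[0,0,0.3],"angular":[0,0,0]},{"claw":1,"linear":[0,0,0.2],"angular":[0,0,0]},{"claw":1,"linear":[0,0,0],"angular":[0,0,0]}])

```text
t: 12.72
tool_pos: [0.5454, 0.1102, 0.1414]
orientation: [-2.892, -1.227, 0.001]
force: [0.0, -0.2, -1.9]
opening: 0.0321
```

Request:
drive_tool(plan=[{"claw":1,"linear":[0,0,0.2],"angular":[0,0,0]},{"claw":1,"linear":[0,0,0.15],"angular":[0,0,0]},{"claw":1,"linear":[0,0,0],"angular":[0,0,0]}])

```text
t: 13.1
tool_pos: [0.5455, 0.1102, 0.1379]
orientation: [-2.892, -1.227, 0.001]
force: [-0.6, -0.8, -1.3]
opening: 0.0319
```

Request:
drive_tool(plan=[{"claw":1,"linear":[0,0,0.15],"angular":[0,0,0]},{"claw":1,"linear":[0,0,0],"angular":[0,0,0]}])

```text
t: 13.35
tool_pos: [0.5455, 0.1102, 0.1365]
orientation: [-2.892, -1.227, 0.0]
force: [-0.9, -0.2, -1.8]
opening: 0.0321
```

Request:
drive_tool(plan=[{"claw":1,"linear":[0,0,0.15],"angular":[0,0,0]},{"claw":1,"linear":[0,0,0],"angular":[0,0,0]}])

```text
t: 13.6
tool_pos: [0.5456, 0.1102, 0.1351]
orientation: [2.892, 1.227, 0.0]
force: [-0.3, 0.0, -1.9]
opening: 0.0319
```

Request:
drive_tool(plan=[{"claw":1,"linear":[0,0,0.15],"angular":[0,0,0]},{"claw":1,"linear":[0,0,0],"angular":[0,0,0]}])

```text
t: 13.85
tool_pos: [0.5458, 0.1104, 0.1349]
orientation: [2.892, 1.227, 0.001]
force: [-4.2, 0.9, 6.8]
opening: 0.0321
```

Request:
drive_tool(plan=[{"claw":1,"linear":[0,0,0.15],"angular":[0,0,0]},{"claw":1,"linear":[0,0,0],"angular":[0,0,0]}])

```text
t: 14.1
tool_pos: [0.5462, 0.1104, 0.1346]
orientation: [2.892, 1.227, 0.003]
force: [-7.5, -1.1, 14.9]
opening: 0.0324
```

Request:
drive_tool(plan=[{"claw":1,"linear":[0,0,0.15],"angular":[0,0,0]},{"claw":1,"linear":[0,0,0],"angular":[0,0,0]}])

```text
t: 14.35
tool_pos: [0.5467, 0.1107, 0.1344]
orientation: [2.892, 1.227, 0.005]
force: [-9.4, -0.7, 22.3]
opening: 0.032
```

Contact is at TCP 0.135, so the rim is about 91 mm up and resting on the ridges, as described. I'll ease off to a light press, then turn backward in steps and feel for the drop.

Request:
drive_tool(plan=[{"claw":1,"linear":[0,0,-0.25],"angular":[0,0,0]},{"claw":1,"linear":[0,0,0],"angular":[0,0,0]},{"claw":1,"linear":[0,0,0],"angular":[0,0,-10]},{"claw":1,"linear":[0,0,0],"angular":[0,0,0]}])

```text
t: 14.85
tool_pos: [0.5467, 0.1104, 0.1343]
orientation: [2.771, 1.478, 0.004]
force: [1.9, 0.4, 6.1]
opening: 0.0323
```

Request:
drive_tool(plan=[{"claw":1,"linear":[0,0,0],"angular":[0,0,-10]},{"claw":1,"linear":[0,0,0],"angular":[0,0,0]}])

```text
t: 15.1
tool_pos: [0.5455, 0.1103, 0.1328]
orientation: [-2.635, -1.71, 0.0]
force: [0.8, 0.8, -1.4]
opening: 0.0318
```

Request:
drive_tool(plan=[{"claw":1,"linear":[0,0,0],"angular":[0,0,-10]},{"claw":1,"linear":[0,0,0],"angular":[0,0,0]}])

```text
t: 15.35
tool_pos: [0.5454, 0.1103, 0.1327]
orientation: [-2.48, -1.928, 0.001]
force: [-0.1, 0.7, -0.6]
opening: 0.0316
```

The press force has vanished, so I've felt the start. I'll lower to check.

Request:
drive_tool(plan=[{"claw":1,"linear":[0,0,0.2],"angular":[0,0,0]},{"claw":1,"linear":[0,0,0],"angular":[0,0,0]}])

```text
t: 15.6
tool_pos: [0.5457, 0.1103, 0.1321]
orientation: [2.481, 1.927, 0.0]
force: [-4.4, -1.0, 7.4]
opening: 0.032
```

Request:
drive_tool(plan=[{"claw":1,"linear":[0,0,0.25],"angular":[0,0,0]},{"claw":1,"linear":[0,0,0],"angular":[0,0,0]}])

```text
t: 15.85
tool_pos: [0.5461, 0.1102, 0.1317]
orientation: [2.48, 1.926, 0.002]
force: [-9.5, -2.0, 20.9]
opening: 0.0319
```

Request:
drive_tool(plan=[{"claw":1,"linear":[0,0,0.25],"angular":[0,0,0]},{"claw":1,"linear":[0,0,0],"angular":[0,0,0]}])

```text
t: 16.1
tool_pos: [0.5463, 0.1105, 0.1303]
orientation: [2.48, 1.927, 0.003]
force: [-13.2, -1.8, 27.9]
opening: 0.0322
```

Request:
drive_tool(plan=[{"claw":1,"linear":[0,0,-0.5],"angular":[0,0,0]},{"claw":0.63,"linear":[0,0,0],"angular":[0,0,0]},{"claw":0.63,"linear":[0,0,0],"angular":[0,0,0]},{"claw":0.63,"linear":[0,0,0],"angular":[0,0,0]}])

```text
t: 16.6
tool_pos: [0.5453, 0.1102, 0.1305]
orientation: [-2.476, -1.933, 0.001]
force: [-0.3, -0.4, 0.3]
opening: 0.0347
```

```bash
python3 go.py 0.545 0.111 0.145; python3 v.py scene 320 210 410 310 6 pics/v6.png .7 160
```

```text
t 16.60 pos [0.5453 0.1102 0.1305] jaw -14.06 tilt z [-9.e-04 -1.e-04 -1.e+00] open 0.0347 F [-0.3 -0.4  0.3] q6 0.35 tau -0.00
before turn: tool shift cm [ 0.07 -0.05 -1.45]
```

View pics/v6.png

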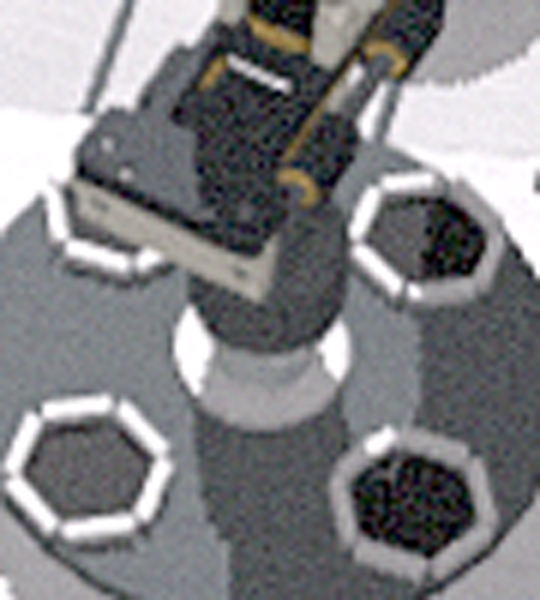

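```bash
cat > rim.py <<'E'
from h import *; import pickle
S=pickle.load(open("last_scene.pkl","rb")); a=np.linspace(0,2*np.pi,360)
for z in np.arange(.070,.097,.002): 
    u=proj(S,np.c_[.5454+.03*np.cos(a),.1103+.03*np.sin(a),np.full(360,z)]); i=u[:,1].argmax(); print(round(z,3),u[i].round(1),end="; ")
g=cv2.GaussianBlur(cv2.cvtColor(S["pixels"],cv2.COLOR_RGB2GRAY),(0,0),.5); print("\n",[list(map(int,g[258:284,c])) for c in (362,364,366)])
E
python3 rim.py
```

```text
0.07 [363.9 273.7]; 0.072 [363.9 273.2]; 0.074 [364.  272.7]; 0.076 [364.  272.3]; 0.078 [364.1 271.8]; 0.08 [364.1 271.3]; 0.082 [364.2 270.8]; 0.084 [364.2 270.3]; 0.086 [364.3 269.9]; 0.088 [364.3 269.4]; 0.09 [364.4 268.9]; 0.092 [364.4 268.4]; 0.094 [364.5 267.9]; 0.096 [364.5 267.4]; 
 [[91, 80, 49, 29, 31, 29, 30, 28, 30, 26, 35, 60, 74, 74, 73, 73, 80, 83, 83, 85, 86, 85, 77, 57, 32, 35], [54, 43, 38, 28, 27, 32, 29, 20, 31, 32, 35, 59, 72, 71, 72, 72, 73, 80, 84, 84, 85, 83, 78, 57, 30, 32], [32, 32, 29, 27, 24, 30, 32, 31, 24, 27, 32, 65, 81, 73, 69, 66, 74, 81, 82, 85, 84, 81, 74, 52, 32, 36]]
```

The rim edge at row 268.8 puts the rim at about 89 mm. It's still on the ridges, so that was only the ridge slope. I'll keep turning backward, holding it loosely so it can drop.

Request:
drive_tool(plan=[{"claw":0.63,"linear":[0,0,0],"angular":[0,0,-10]},{"claw":0.63,"linear":[0,0,0],"angular":[0,0,-10]},{"claw":0.63,"linear":[0,0,0],"angular":[0,0,0]}])

```text
t: 17.02
tool_pos: [0.5458, 0.1102, 0.1312]
orientation: [2.104, 2.333, 0.0]
force: [1.4, 0.7, 0.2]
opening: 0.034
```

```bash
cat > rz.py <<'E'
from plant import read_camera; from h import *; import pickle
S=read_camera("scene"); pickle.dump(S,open("last_scene.pkl","wb"))
g=cv2.GaussianBlur(cv2.cvtColor(S["pixels"],cv2.COLOR_RGB2GRAY).astype(np.float32),(0,0),.6)
col=g[262:280,361:368].mean(1); 
i=next((i for i in range(len(col)-1) if col[i]<50<=col[i+1]),None); print(col.round())
if i is not None:
    r=262+i+(50-col[i])/(col[i+1]-col[i]); print("edge row %.2f -> rim z ~ %.4f"%(r,.074+(272.7-r)*.002/.483))
E
python3 rz.py; python3 go.py
```

```text
[29. 28. 29. 29. 26. 27. 39. 63. 74. 72. 69. 69. 74. 80. 83. 84. 83. 82.]
edge row 268.45 -> rim z ~ 0.0916
t 17.07 pos [0.5456 0.1102 0.131 ] jaw 5.75 tilt z [-0.  0. -1.] open 0.0339 F [ 1.4 -0.1  0.7] q6 0.01 tau 0.02
```

Request:
drive_tool(plan=[{"claw":0.63,"linear":[0,0,0],"angular":[0,0,-10]},{"claw":0.63,"linear":[0,0,0],"angular":[0,0,-10]},{"claw":0.63,"linear":[0,0,0],"angular":[0,0,0]}])

```text
t: 17.45
tool_pos: [0.5458, 0.1103, 0.1313]
orientation: [1.669, 2.661, 0.001]
force: [0.6, 0.7, 0.4]
opening: 0.0345
```

```bash
python3 rz.py; python3 go.py
```

```text
[29. 30. 29. 28. 28. 28. 47. 69. 76. 72. 70. 69. 73. 81. 84. 84. 85. 83.]
edge row 268.14 -> rim z ~ 0.0929
t 17.50 pos [0.5456 0.1103 0.1311] jaw 25.68 tilt z [ 1.e-04  1.e-04 -1.e+00] open 0.0347 F [0.4 0.8 0.3] q6 -0.34 tau -0.04
```

Request:
drive_tool(plan=[{"claw":0.63,"linear":[0,0,0],"angular":[0,0,-10]},{"claw":0.63,"linear":[0,0,0],"angular":[0,0,-10]},{"claw":0.63,"linear":[0,0,0],"angular":[0,0,0]}])

```text
t: 17.88
tool_pos: [0.5452, 0.1102, 0.1306]
orientation: [-1.184, -2.909, 0.001]
force: [-0.5, -0.1, -0.1]
opening: 0.0346
```

```bash
python3 rz.py; python3 go.py
```

```text
[32. 30. 30. 28. 28. 32. 29. 27. 40. 61. 71. 70. 74. 82. 85. 85. 85. 85.]
edge row 270.49 -> rim z ~ 0.0831
t 17.93 pos [0.5453 0.1102 0.1307] jaw 45.59 tilt z [-8.e-04 -1.e-04 -1.e+00] open 0.0346 F [ 0.4 -0.7  0.5] q6 -0.69 tau -0.07
```

It dropped: the rim edge moved to row 270.5, so the rim is about 83 mm up. Now I'll lower the jaws a little and screw forward.

Request:
drive_tool(plan=[{"claw":0.63,"linear":[0,0,0.6],"angular":[0,0,0]},{"claw":0.64,"linear":[0,0,0],"angular":[0,0,10]},{"claw":0.64,"linear":[0,0,0],"angular":[0,0,10]},{"claw":0.64,"linear":[0,0,0],"angular":[0,0,10]},{"claw":0.64,"linear":[0,0,0],"angular":[0,0,10]},{"claw":0.64,"linear":[0,0,0],"angular":[0,0,10]},{"claw":0.64,"linear":[0,0,0],"angular":[0,0,0]}])

```text
t: 18.8
tool_pos: [0.5453, 0.1102, 0.1246]
orientation: [-2.299, -2.14, 0.001]
force: [0.2, -0.2, 1.1]
opening: 0.034
```

```bash
python3 rz.py; python3 go.py
```

```text
[32. 29. 31. 28. 27. 28. 28. 27. 29. 42. 59. 70. 75. 82. 84. 84. 86. 83.]
edge row 271.47 -> rim z ~ 0.0791
t 18.85 pos [0.5454 0.1102 0.1247] jaw -3.90 tilt z [-6.e-04 -0.e+00 -1.e+00] open 0.0333 F [ 0.   0.5 -0.2] q6 0.18 tau 0.04
```

Request:
drive_tool(plan=[{"claw":0.64,"linear":[0,0,0.3],"angular":[0,0,10]},{"claw":0.64,"linear":[0,0,0],"angular":[0,0,10]},{"claw":0.64,"linear":[0,0,0],"angular":[0,0,0]}])

```text
t: 19.23
tool_pos: [0.5455, 0.1102, 0.122]
orientation: [-2.632, -1.715, 0.0]
force: [0.3, -0.2, -0.1]
opening: 0.033
```

```bash
python3 rz.py; python3 go.py
```

```text
[33. 32. 30. 28. 29. 27. 27. 28. 27. 30. 53. 69. 76. 81. 83. 84. 84. 83.]
edge row 271.87 -> rim z ~ 0.0774
t 19.27 pos [0.5456 0.1102 0.122 ] jaw -23.69 tilt z [-1.e-04 -1.e-04 -1.e+00] open 0.0333 F [ 0.1 -0.8 -0.3] q6 0.52 tau -0.05
```

Request:
drive_tool(plan=[{"claw":0.64,"linear":[0,0,0],"angular":[0,0,10]},{"claw":0.64,"linear":[0,0,0],"angular":[0,0,0]}])

```text
t: 19.52
tool_pos: [0.5456, 0.1102, 0.1221]
orientation: [2.77, 1.481, 0.0]
force: [0.4, 0.4, 0.3]
opening: 0.0335
```

```bash
python3 rz.py; python3 go.py
```

```text
[34. 32. 31. 30. 30. 29. 27. 26. 25. 29. 44. 62. 75. 83. 84. 85. 85. 83.]
edge row 272.33 -> rim z ~ 0.0755
t 19.57 pos [0.5456 0.1103 0.1221] jaw -33.62 tilt z [ 1.e-04  0.e+00 -1.e+00] open 0.0337 F [ 0.  -0.   0.2] q6 0.69 tau -0.00
```

Request:
drive_tool(plan=[{"claw":0.64,"linear":[0,0,0],"angular":[0,0,10]},{"claw":0.64,"linear":[0,0,0],"angular":[0,0,0]}])

```text
t: 19.82
tool_pos: [0.5461, 0.1105, 0.1224]
orientation: [2.888, 1.236, 0.002]
force: [2.6, 0.5, -0.2]
opening: 0.0345
```

```bash
python3 rz.py; python3 go.py
```

```text
[34. 33. 31. 29. 29. 30. 30. 28. 28. 28. 41. 61. 76. 82. 85. 85. 85. 84.]
edge row 272.46 -> rim z ~ 0.0750
t 19.88 pos [0.546  0.1104 0.1224] jaw -43.56 tilt z [ 1.e-03  2.e-04 -1.e+00] open 0.0344 F [ 2.3  2.  -1.3] q6 0.87 tau 0.68
```

Request:
drive_tool(plan=[{"claw":0.64,"linear":[0,0,0],"angular":[0,0,6]},{"claw":0.64,"linear":[0,0,0],"angular":[0,0,0]}])

```text
t: 20.12
tool_pos: [0.546, 0.1104, 0.1225]
orientation: [2.949, 1.083, 0.001]
force: [2.4, 1.0, 1.0]
opening: 0.0367
```

```bash
python3 rz.py; python3 go.py
```

```text
[34. 31. 30. 31. 30. 28. 29. 30. 30. 29. 42. 61. 76. 83. 85. 86. 86. 83.]
edge row 272.42 -> rim z ~ 0.0752
t 20.18 pos [0.546  0.1103 0.1225] jaw -49.65 tilt z [ 9.e-04  0.e+00 -1.e+00] open 0.0366 F [3.  0.7 0.3] q6 0.97 tau 0.93
```

The stop shows as 0.9 N m torque, jaws pushed open and no further sinking, with the rim at about 75 mm. The cap is home, so I'll open, lift off and check.

Request:
drive_tool(plan=[{"claw":0.3,"linear":[0,0,0],"angular":[0,0,0]},{"claw":0.3,"linear":[0,0,0],"angular":[0,0,0]},{"claw":0.3,"linear":[0,0,0],"angular":[0,0,0]},{"claw":0.1,"linear":[0,0,-3],"angular":[0,0,0]},{"claw":0.1,"linear":[0,0,-4],"angular":[0,0,0]},{"claw":0.1,"linear":[0,0,-3],"angular":[0,0,0]}])

```text
t: 20.92
tool_pos: [0.5458, 0.1102, 0.2238]
orientation: [2.952, 1.075, 0.001]
force: [0.5, -0.6, -0.3]
opening: 0.0836
```

```bash
python3 rz.py; python3 go.py 0.407 0.3455 0.12; cp last_scene.pkl ls0.pkl; python3 - <<'E'
from plant import *; from h import *
S=read_camera("scene")
cv2.imwrite("pics/s1.png",S["pixels"][:,:,::-1])
for l in ("part1",):
  for d in search_frame(S,l): print(d["p"],np.round(d["at"],4))
E
```

```text
[34. 32. 33. 30. 26. 29. 29. 29. 29. 28. 35. 58. 76. 83. 85. 85. 85. 83.]
edge row 272.63 -> rim z ~ 0.0743
t 20.98 pos [0.5476 0.1104 0.2284] jaw -49.99 tilt z [ 6.6e-03  7.0e-04 -1.0e+00] open 0.0833 F [0.5 0.7 3.3] q6 0.98 tau 0.04
before turn: tool shift cm [  4.29 -27.08  10.77]
0.7 [ 0.4349 -0.3517  0.0421]
0.49 [0.4173 0.3457 0.044 ]
```

View pics/s1.png

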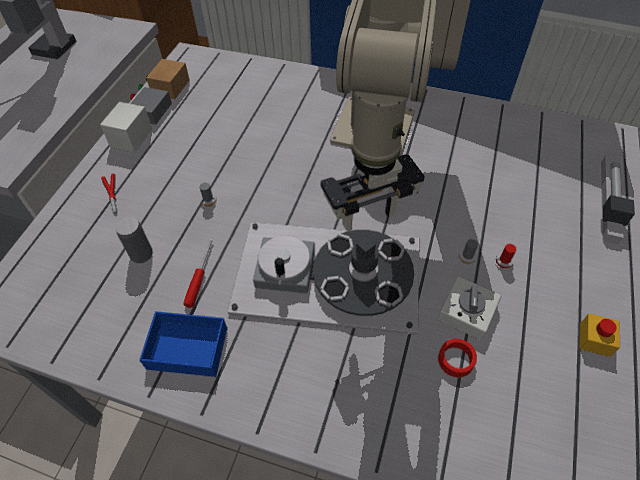

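The cap is home: at (365,262) its rim edge is at row 272.6, about 74.3 mm. Both grey workpieces, at (469,250) and (207,195), haven't moved. Next is part A at (469,250); the red one at (507,255) stays.

Request:
drive_tool(plan=[{"claw":0.25,"linear":[0,0,0],"angular":[0,0,-7.5]},{"claw":0.25,"linear":[0,0,0],"angular":[0,0,-7.5]},{"claw":0.25,"linear":[0,0,0],"angular":[0,0,0]}])

```text
t: 21.45
tool_pos: [0.5447, 0.1101, 0.2202]
orientation: [-2.786, -1.449, 0.004]
force: [0.6, 1.0, -0.5]
opening: 0.07
```

```bash
python3 go.py 0.407 0.3455 0.13 -35; python3 v.py scene 440 220 530 290 7 pics/pa.png
```

```text
t 21.45 pos [0.5447 0.1101 0.2202] jaw -35.05 tilt z [-2.8e-03 -3.0e-04 -1.0e+00] open 0.0700 F [ 0.6  1.  -0.5] q6 0.72 tau 0.01
before turn: tool shift cm [ 11.38 -24.77   9.05]
turn about tool z (deg) -0.05 (alt 179.95) q6 after 0.72
after turn: shift cm [ 11.38 -24.78   9.02]
```

View pics/pa.png

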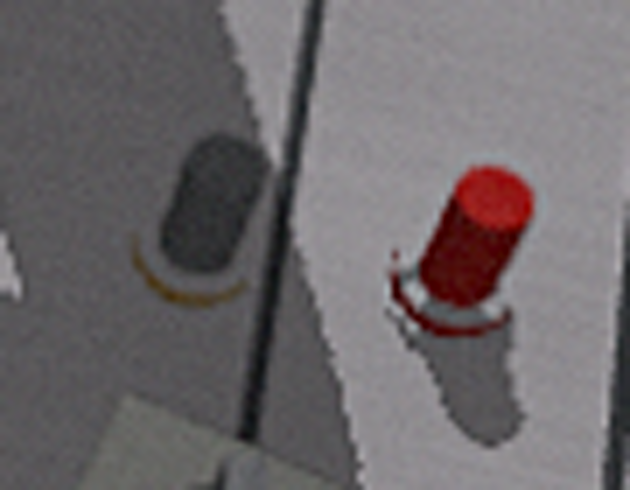

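The left one (215,200 in the crop) is the grey workpiece with a brass foot. The right one (480,235) is the red look-alike. I'll reach for the left.

Request:
drive_tool(plan=[{"claw":0.25,"linear":[1.9,-4.13,0],"angular":[0,0,0]},{"claw":0.25,"linear":[1.9,-4.13,0],"angular":[0,0,0]},{"claw":0.25,"linear":[1.9,-4.13,0.5],"angular":[0,0,0]},{"claw":0.25,"linear":[1.9,-4.13,2],"angular":[0,0,0]},{"claw":0.25,"linear":[1.9,-4.13,3],"angular":[0,0,0]},{"claw":0.25,"linear":[1.88,-4.12,3.5],"angular":[0,0,0]},{"claw":0.25,"linear":[0,0,0],"angular":[0,0,0]}])

```text
t: 22.38
tool_pos: [0.4038, 0.3461, 0.1278]
orientation: [2.786, 1.452, -0.011]
force: [-0.0, -1.3, 0.4]
opening: 0.0699
```

```bash
python3 go.py 0.407 0.3455 0.025 -35
```

```text
t 22.38 pos [0.4038 0.3461 0.1278] jaw -34.96 tilt z [-0.0063 -0.0035 -1.    ] open 0.0699 F [-0.  -1.3  0.4] q6 1.22 tau 0.03
before turn: tool shift cm [ 0.2   0.33 10.28]
turn about tool z (deg) 0.04 (alt -179.96) q6 after 1.22
after turn: shift cm [ 0.13  0.29 10.28]
```

Request:
drive_tool(plan=[{"claw":0.25,"linear":[0.13,0.29,3.5],"angular":[0,0,0]},{"claw":0.25,"linear":[0,0,3.5],"angular":[0,0,0]},{"claw":0.25,"linear":[0,0,3.2],"angular":[0,0,0]},{"claw":0.25,"linear":[0,0,0],"angular":[0,0,0]},{"claw":1,"linear":[0,0,0],"angular":[0,0,0]},{"claw":1,"linear":[0,0,0],"angular":[0,0,0]},{"claw":1,"linear":[0,0,0],"angular":[0,0,0]},{"claw":1,"linear":[0,0,0],"angular":[0,0,0]},{"claw":1,"linear":[0,0,0],"angular":[0,0,0]}], newtons=5)

```text
t: 23.5
tool_pos: [0.411, 0.3454, 0.0306]
orientation: [-2.786, -1.45, -0.001]
force: [-1.6, 0.7, 4.0]
opening: 0.0282
```

```bash
python3 go.py 0.407 0.3455 0.025 -35
```

```text
t 23.50 pos [0.411  0.3454 0.0306] jaw -35.01 tilt z [-0.e+00  8.e-04 -1.e+00] open 0.0282 F [-1.6  0.7  4. ] q6 1.21 tau -0.04
before turn: tool shift cm [-0.22 -0.34  0.56]
turn about tool z (deg) -0.01 (alt 179.99) q6 after 1.21
after turn: shift cm [-0.22 -0.34  0.56]
```

Request:
drive_tool(plan=[{"claw":0.4,"linear":[0,0,0],"angular":[0,0,0]},{"claw":0.4,"linear":[0,0,0],"angular":[0,0,0]},{"claw":0.4,"linear":[0,0,0.4],"angular":[0,0,-10]},{"claw":0.4,"linear":[0,0,0],"angular":[0,0,-10]},{"claw":0.4,"linear":[0,0,0],"angular":[0,0,-10]},{"claw":0.4,"linear":[0,0,0],"angular":[0,0,-10]},{"claw":0.4,"linear":[0,0,0],"angular":[0,0,-10]},{"claw":0.4,"linear":[0,0,0],"angular":[0,0,-10]},{"claw":0.4,"linear":[0,0,0],"angular":[0,0,-10]},{"claw":0.4,"linear":[0,0,0],"angular":[0,0,-10]},{"claw":0.4,"linear":[0,0,0],"angular":[0,0,-10]}])

```text
t: 24.88
tool_pos: [0.4111, 0.3448, 0.026]
orientation: [-0.936, -2.999, 0.001]
force: [-0.2, -0.3, -0.4]
opening: 0.0556
```

Request:
drive_tool(plan=[{"claw":1,"linear":[0,0,0],"angular":[0,0,0]},{"claw":1,"linear":[0,0,0],"angular":[0,0,0]},{"claw":1,"linear":[0,0,0],"angular":[0,0,0]},{"claw":1,"linear":[0,0,0],"angular":[0,0,0]},{"claw":1,"linear":[0,0,0],"angular":[0,0,0]}], newtons=15)

```text
t: 25.5
tool_pos: [0.411, 0.3448, 0.0261]
orientation: [-0.946, -2.996, 0.0]
force: [-1.4, -1.0, 0.7]
opening: 0.0279
```

```bash
python3 go.py 0.4735 0.161 0.16 55;  python3 v.py scene 420 200 520 290 6 pics/pa2.png
```

```text
t 25.50 pos [0.411  0.3448 0.0261] jaw 54.96 tilt z [-2.e-04 -3.e-04 -1.e+00] open 0.0279 F [-1.4 -1.   0.7] q6 -0.36 tau -0.03
before turn: tool shift cm [-15.67 -11.47 -13.39]
turn about tool z (deg) -0.04 (alt 179.96) q6 after -0.36
after turn: shift cm [-15.66 -11.48 -13.39]
```

View pics/pa2.png

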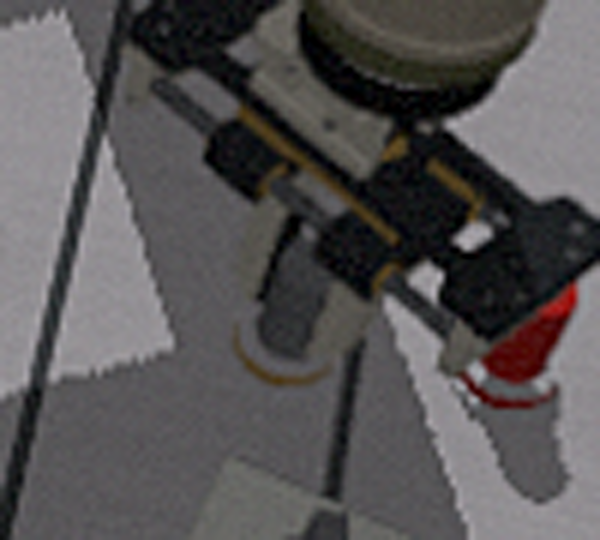

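Held upright by the stem, centred in both directions. Now to nest (0.473, 0.161).

Request:
drive_tool(plan=[{"claw":1,"linear":[0,0,-3],"angular":[0,0,0]},{"claw":1,"linear":[0,0,-5],"angular":[0,0,0]},{"claw":1,"linear":[-2,-1.5,-4],"angular":[0,0,0]},{"claw":1,"linear":[-4,-3,0],"angular":[0,0,0]},{"claw":1,"linear":[-4,-3,0],"angular":[0,0,0]},{"claw":1,"linear":[-3.5,-2.5,0],"angular":[0,0,0]},{"claw":1,"linear":[-2.17,-1.45,0],"angular":[0,0,0]},{"claw":1,"linear":[0,0,0],"angular":[0,0,0]},{"claw":1,"linear":[0,0,0],"angular":[0,0,0]},{"claw":1,"linear":[0,0,0],"angular":[0,0,0]}])

```text
t: 26.8
tool_pos: [0.4734, 0.1622, 0.146]
orientation: [-0.943, -2.996, -0.0]
force: [1.2, -1.0, -1.0]
opening: 0.0279
```

```bash
python3 go.py 0.4731 0.1608 0.08 55
```

```text
t 26.80 pos [0.4734 0.1622 0.146 ] jaw 55.05 tilt z [-2.e-04  3.e-04 -1.e+00] open 0.0279 F [ 1.2 -1.  -1. ] q6 -0.73 tau 0.03
before turn: tool shift cm [-0.06 -0.13  6.6 ]
turn about tool z (deg) 0.05 (alt -179.95) q6 after -0.73
after turn: shift cm [-0.06 -0.13  6.6 ]
```

Request:
drive_tool(plan=[{"claw":1,"linear":[-0.06,-0.13,2],"angular":[0,0,0]},{"claw":1,"linear":[0,0,2.5],"angular":[0,0,0]},{"claw":1,"linear":[0,0,1.7],"angular":[0,0,0]},{"claw":1,"linear":[0,0,0],"angular":[0,0,0]},{"claw":1,"linear":[0,0,0],"angular":[0,0,0]}])

```text
t: 27.42
tool_pos: [0.474, 0.1602, 0.0849]
orientation: [0.944, 2.996, 0.001]
force: [0.6, -0.7, -1.7]
opening: 0.0276
```

```bash
python3 go.py 0.4731 0.1608 0.071 55; python3 v.py scene 350 210 440 290 7 pics/na.png .8 180
```

```text
t 27.43 pos [0.474  0.1602 0.0849] jaw 55.01 tilt z [ 9.e-04  3.e-04 -1.e+00] open 0.0276 F [ 0.6 -0.7 -1.7] q6 -0.74 tau 0.05
before turn: tool shift cm [ 0.11 -0.01  1.39]
turn about tool z (deg) 0.01 (alt -179.99) q6 after -0.74
after turn: shift cm [ 0.11 -0.01  1.39]
```

View pics/na.png

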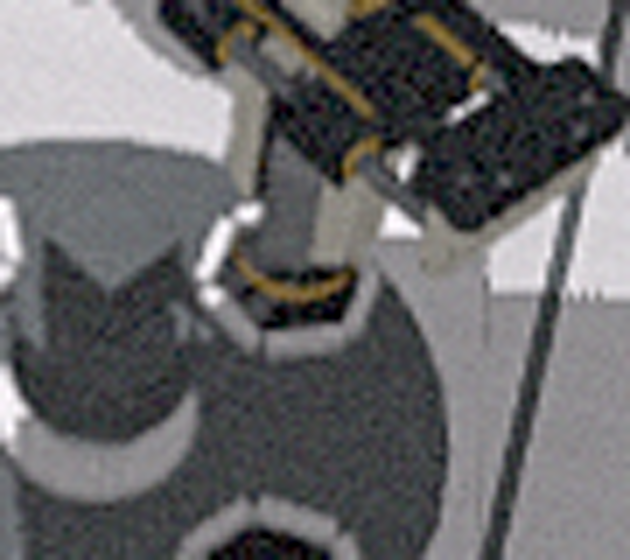

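The foot is centred over the nest (295,280 in the crop). I'll lower it.

Request:
drive_tool(plan=[{"claw":1,"linear":[0.08,0,0.4],"angular":[0,0,0]},{"claw":1,"linear":[0,0,0.4],"angular":[0,0,0]},{"claw":1,"linear":[0,0,0.3],"angular":[0,0,0]},{"claw":1,"linear":[0,0,0],"angular":[0,0,0]},{"claw":1,"linear":[0,0,0],"angular":[0,0,0]}])

```text
t: 28.1
tool_pos: [0.4729, 0.1603, 0.0732]
orientation: [-0.945, -2.996, 0.0]
force: [0.5, 0.0, -1.7]
opening: 0.028
```

Request:
drive_tool(plan=[{"claw":1,"linear":[0,0,0.15],"angular":[0,0,0]},{"claw":1,"linear":[0,0,0],"angular":[0,0,0]}])

```text
t: 28.35
tool_pos: [0.4728, 0.1603, 0.0716]
orientation: [-0.945, -2.996, 0.0]
force: [0.5, -1.0, -1.6]
opening: 0.0278
```

Request:
drive_tool(plan=[{"claw":1,"linear":[0,0,0.15],"angular":[0,0,0]},{"claw":1,"linear":[0,0,0],"angular":[0,0,0]}])

```text
t: 28.6
tool_pos: [0.4731, 0.1603, 0.071]
orientation: [0.945, 2.996, -0.0]
force: [-3.2, -0.6, 5.7]
opening: 0.0278
```

It touched at TCP 0.071, exactly floor height, so it's seated. Release and lift, then head over to part B.

Request:
drive_tool(plan=[{"claw":0.4,"linear":[0,0,-0.1],"angular":[0,0,0]},{"claw":0.4,"linear":[0,0,0],"angular":[0,0,0]},{"claw":0.4,"linear":[0,0,0],"angular":[0,0,0]},{"claw":0.4,"linear":[0,0,-2],"angular":[0,0,0]},{"claw":0.4,"linear":[0,0,-4],"angular":[0,0,0]},{"claw":0.3,"linear":[0,0,-5],"angular":[0,0,0]},{"claw":0.25,"linear":[0,0,-2],"angular":[0,0,10]},{"claw":0.25,"linear":[0,0,0],"angular":[0,0,10]},{"claw":0.25,"linear":[0,0,0],"angular":[0,0,10]},{"claw":0.25,"linear":[0,0,0],"angular":[0,0,0]}])

```text
t: 29.85
tool_pos: [0.4729, 0.1603, 0.2011]
orientation: [-1.687, -2.65, 0.0]
force: [-0.0, -0.0, -1.0]
opening: 0.0698
```

```bash
python3 v.py scene 150 160 250 240 5 pics/pb.png .8 180; python3 v.py scene 340 210 440 310 5 pics/na2.png .8 180; python3 go.py 0.4243 -0.358 0.2 25; python3 - <<'E'
from plant import *; from h import *
S=read_camera("scene");T=read_camera("top"); cv2.imwrite("pics/t1.png",T["pixels"][:,:,::-1])
for p in (S,T):
  print([(round(d["p"],2),np.round(d["at"],4)) for d in search_frame(p,"part1")])
E
cd pics; python3 -c "
import cv2,numpy as np
a=cv2.imread('pb.png');b=cv2.imread('na2.png')[:400];cv2.imwrite('pbna.png',np.hstack([a,b]))"
```

```text
t 29.95 pos [0.4728 0.1603 0.201 ] jaw 25.23 tilt z [-2.e-04 -0.e+00 -1.e+00] open 0.0694 F [-0.1 -0.1  0.2] q6 -0.22 tau -0.02
before turn: tool shift cm [-44.82 -26.48   0.1 ]
turn about tool z (deg) 0.23 (alt -179.77) q6 after -0.21
after turn: shift cm [-44.92 -26.3    0.1 ]
[(0.77, array([0.4015, 0.4407, 0.047 ])), (0.53, array([0.4789, 0.1618, 0.0934])), (0.51, array([0.5611, 0.1107, 0.1112])), (0.48, array([ 0.4362, -0.3537,  0.0419])), (0.46, array([0.5688, 0.1167, 0.0491]))]
[(0.54, array([ 0.4255, -0.3496,  0.0636])), (0.53, array([0.3961, 0.431 , 0.0607]))]
```

View pics/pbna.png

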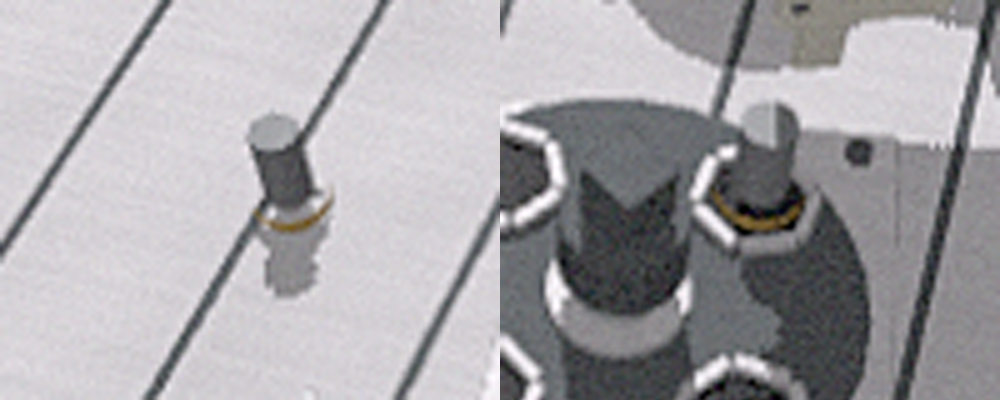

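View pics/t1.png

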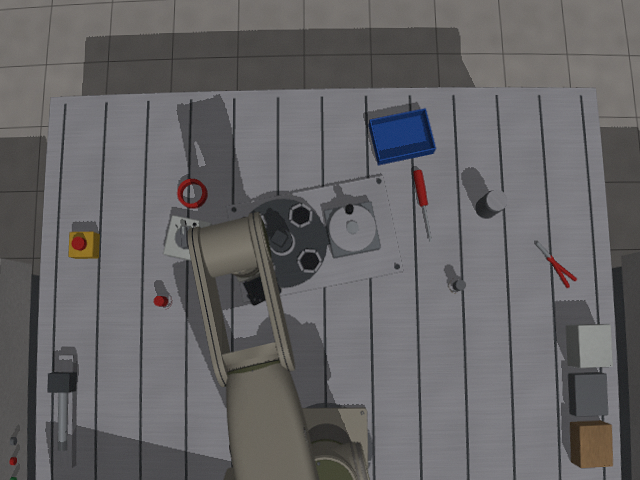

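Part A stands upright in its nest (right crop, 770,180). Part B (left crop, 280,170) is still in place. I'll move there.

Request:
drive_tool(plan=[{"claw":0.25,"linear":[-3.5,-2.07,0],"angular":[0,0,0]},{"claw":0.25,"linear":[-4.2,-2.49,0],"angular":[0,0,0]},{"claw":0.25,"linear":[-4.2,-2.49,0],"angular":[0,0,0]},{"claw":0.25,"linear":[-4.2,-2.49,0],"angular":[0,0,0]},{"claw":0.25,"linear":[-4.2,-2.49,0],"angular":[0,0,0]},{"claw":0.25,"linear":[-4.2,-2.49,0],"angular":[0,0,0]},{"claw":0.25,"linear":[-4.2,-2.49,0],"angular":[0,0,0]},{"claw":0.25,"linear":[-4.2,-2.49,0],"angular":[0,0,0]},{"claw":0.25,"linear":[-4.2,-2.49,0],"angular":[0,0,0]},{"claw":0.25,"linear":[-4.2,-2.49,0],"angular":[0,0,0]},{"claw":0.25,"linear":[-3.52,-2.0,0],"angular":[0,0,0]}])

```text
t: 31.52
tool_pos: [0.4217, -0.3597, 0.2011]
orientation: [1.688, 2.65, -0.0]
force: [1.4, 0.4, 0.1]
opening: 0.07
```

Request:
drive_tool(plan=[{"claw":0.25,"linear":[0,0,2],"angular":[0,0,-10]},{"claw":0.25,"linear":[0,0,2],"angular":[0,0,-10]},{"claw":0.25,"linear":[0,0,2],"angular":[0,0,-10]},{"claw":0.25,"linear":[0,0,0],"angular":[0,0,0]},{"claw":0.25,"linear":[0,0,0],"angular":[0,0,0]}])

```text
t: 32.15
tool_pos: [0.4225, -0.358, 0.142]
orientation: [0.95, 2.994, -0.001]
force: [0.1, -0.2, 0.1]
opening: 0.0693
```

```bash
python3 go.py 0.4243 -0.358 0.026 55.5; python3 v.py scene 150 140 250 240 5 pics/pb2.png .8 180; python3 - <<'E'
from h import *; import pickle
S=pickle.load(open("last_scene.pkl","rb")); print(proj(S,[[.4243,-.358,.062],[.4243,-.358,0]]))
E
```

```text
t 32.15 pos [ 0.4225 -0.358   0.142 ] jaw 54.79 tilt z [ 6.e-04 -5.e-04 -1.e+00] open 0.0693 F [ 0.1 -0.2  0.1] q6 -1.75 tau -0.01
before turn: tool shift cm [-0.13  0.11 11.6 ]
turn about tool z (deg) -0.71 (alt 179.29) q6 after -1.76
after turn: shift cm [-0.14  0.1  11.6 ]
[[203.62549316 185.67951742]
 [208.00022462 200.9577101 ]]
```

View pics/pb2.png

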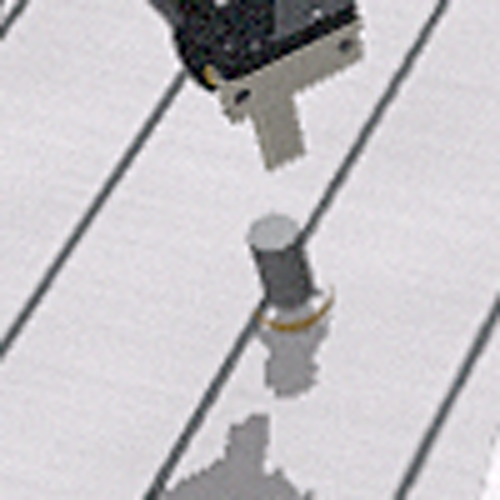

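Request:
drive_tool(plan=[{"claw":0.25,"linear":[-0.03,0.27,4],"angular":[0,0,0]},{"claw":0.25,"linear":[0,0,4],"angular":[0,0,0]},{"claw":0.25,"linear":[0,0,3.6],"angular":[0,0,0]},{"claw":0.25,"linear":[0,0,0],"angular":[0,0,0]},{"claw":1,"linear":[0,0,0],"angular":[0,0,0]},{"claw":1,"linear":[0,0,0],"angular":[0,0,0]},{"claw":1,"linear":[0,0,0],"angular":[0,0,0]},{"claw":1,"linear":[0,0,0],"angular":[0,0,0]},{"claw":1,"linear":[0,0,0],"angular":[0,0,0]},{"claw":1,"linear":[0,0,0],"angular":[0,0,0]}], newtons=5)

```text
t: 33.45
tool_pos: [0.4241, -0.356, 0.0255]
orientation: [0.945, 2.996, -0.0]
force: [-0.8, 0.3, 3.1]
opening: 0.028
```

Request:
drive_tool(plan=[{"claw":0.4,"linear":[0,0,0],"angular":[0,0,0]},{"claw":0.4,"linear":[0,0,0],"angular":[0,0,0]},{"claw":0.4,"linear":[0,0,0],"angular":[0,0,9.9]},{"claw":0.4,"linear":[0,0,0],"angular":[0,0,9.9]},{"claw":0.4,"linear":[0,0,0],"angular":[0,0,9.9]},{"claw":0.4,"linear":[0,0,0],"angular":[0,0,9.9]},{"claw":0.4,"linear":[0,0,0],"angular":[0,0,9.9]},{"claw":0.4,"linear":[0,0,0],"angular":[0,0,9.9]},{"claw":0.4,"linear":[0,0,0],"angular":[0,0,9.9]},{"claw":0.4,"linear":[0,0,0],"angular":[0,0,9.9]},{"claw":0.4,"linear":[0,0,0],"angular":[0,0,9.9]}])

```text
t: 34.83
tool_pos: [0.4239, -0.3556, 0.0249]
orientation: [-2.779, -1.464, 0.0]
force: [-0.3, -0.8, -0.7]
opening: 0.0556
```

Request:
drive_tool(plan=[{"claw":1,"linear":[0,0,0],"angular":[0,0,0]},{"claw":1,"linear":[0,0,0],"angular":[0,0,0]},{"claw":1,"linear":[0,0,0],"angular":[0,0,0]},{"claw":1,"linear":[0,0,0],"angular":[0,0,0]},{"claw":1,"linear":[0,0,0],"angular":[0,0,0]}], newtons=15)

```text
t: 35.45
tool_pos: [0.4243, -0.356, 0.0254]
orientation: [2.774, 1.473, 0.0]
force: [1.9, -0.9, 0.1]
opening: 0.0278
```

```bash
python3 go.py 0.4955 0.0385 0.15 -34.5; python3 v.py scene 150 140 250 240 5 pics/pb3.png .8 180
```

```text
t 35.45 pos [ 0.4243 -0.356   0.0254] jaw -34.08 tilt z [ 6.e-04 -5.e-04 -1.e+00] open 0.0278 F [ 1.9 -0.9  0.1] q6 -0.20 tau -0.04
before turn: tool shift cm [ 36.66 -16.19 -12.48]
turn about tool z (deg) 0.42 (alt -179.58) q6 after -0.19
after turn: shift cm [ 36.54 -16.48 -12.46]
```

View pics/pb3.png

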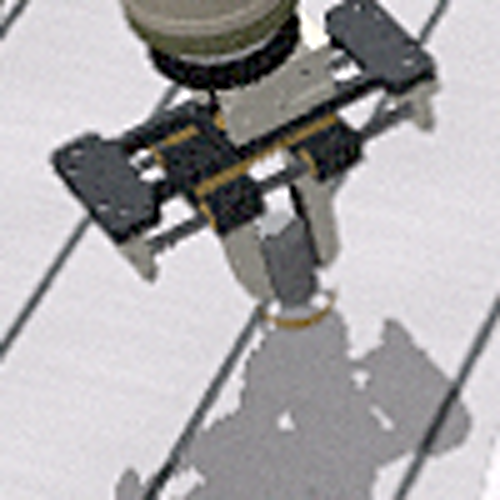

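Request:
drive_tool(plan=[{"claw":1,"linear":[0,0,-3],"angular":[0,0,0]},{"claw":1,"linear":[0,0,-5],"angular":[0,0,0]},{"claw":1,"linear":[0,0,-5],"angular":[0,0,0]},{"claw":1,"linear":[4,-1.77,0],"angular":[0,0,0]},{"claw":1,"linear":[4.5,-1.99,0],"angular":[0,0,0]},{"claw":1,"linear":[4.5,-1.99,0],"angular":[0,0,0]},{"claw":1,"linear":[4.5,-1.99,0],"angular":[0,0,0]},{"claw":1,"linear":[4.5,-1.99,0],"angular":[0,0,0]},{"claw":1,"linear":[4.5,-1.99,0],"angular":[0,0,0]},{"claw":1,"linear":[4.5,-1.99,0],"angular":[0,0,0]},{"claw":1,"linear":[4,-1.77,0],"angular":[0,0,0]},{"claw":1,"linear":[1.66,-0.71,0],"angular":[0,0,0]}])

```text
t: 37.0
tool_pos: [0.4949, 0.0407, 0.1545]
orientation: [-2.772, -1.475, 0.002]
force: [0.0, 0.0, -1.5]
opening: 0.0275
```

Request:
drive_tool(plan=[{"claw":1,"linear":[0,0,0],"angular":[0,0,0]},{"claw":1,"linear":[0,0,0],"angular":[0,0,0]}])

```text
t: 37.25
tool_pos: [0.4952, 0.0376, 0.1548]
orientation: [2.776, 1.472, -0.002]
force: [-0.9, 0.1, -2.5]
opening: 0.0277
```

```bash
python3 go.py 0.4954 0.0385 0.085 -34.5
```

```text
t 37.25 pos [0.4952 0.0376 0.1548] jaw -34.14 tilt z [-9.e-04 -6.e-04 -1.e+00] open 0.0277 F [-0.9  0.1 -2.5] q6 0.57 tau -0.03
before turn: tool shift cm [ 0.09 -0.03  6.98]
turn about tool z (deg) 0.36 (alt -179.64) q6 after 0.58
after turn: shift cm [ 0.09 -0.04  6.98]
```

Request:
drive_tool(plan=[{"claw":1,"linear":[0.08,-0.04,3],"angular":[0,0,0]},{"claw":1,"linear":[0,0,3],"angular":[0,0,0]},{"claw":1,"linear":[0,0,1],"angular":[0,0,0]},{"claw":1,"linear":[0,0,0],"angular":[0,0,0]},{"claw":1,"linear":[0,0,0],"angular":[0,0,0]},{"claw":1,"linear":[0,0,0],"angular":[0,0,0]}])

```text
t: 38.0
tool_pos: [0.4966, 0.0393, 0.0865]
orientation: [2.774, 1.472, 0.003]
force: [-0.2, 0.2, -1.9]
opening: 0.0277
```

```bash
python3 go.py 0.4954 0.0385 0.0704 -34.5; python3 v.py scene 300 200 390 280 7 pics/nb.png .8 180
```

```text
t 38.00 pos [0.4966 0.0393 0.0865] jaw -34.11 tilt z [ 2.2e-03 -1.0e-04 -1.0e+00] open 0.0277 F [-0.2  0.2 -1.9] q6 0.57 tau -0.04
before turn: tool shift cm [-0.14 -0.06  1.61]
turn about tool z (deg) 0.39 (alt -179.61) q6 after 0.58
after turn: shift cm [-0.14 -0.05  1.61]
```

View pics/nb.png

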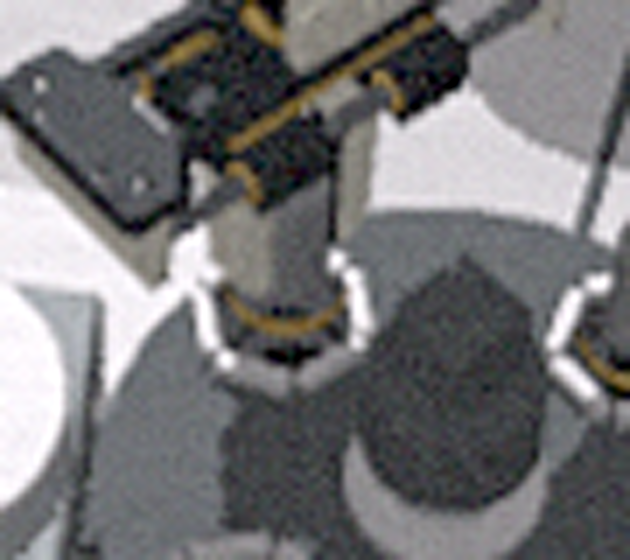

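Request:
drive_tool(plan=[{"claw":1,"linear":[-0.05,-0.02,0.4],"angular":[0,0,0]},{"claw":1,"linear":[0,0,0.4],"angular":[0,0,0]},{"claw":1,"linear":[0,0,0.4],"angular":[0,0,0]},{"claw":1,"linear":[0,0,0],"angular":[0,0,0]},{"claw":1,"linear":[0,0,0],"angular":[0,0,0]},{"claw":1,"linear":[0,0,0],"angular":[0,0,0]}])

```text
t: 38.8
tool_pos: [0.4954, 0.0392, 0.0733]
orientation: [2.775, 1.472, 0.0]
force: [0.6, -0.1, -1.1]
opening: 0.0276
```

Request:
drive_tool(plan=[{"claw":1,"linear":[0,0,0.2],"angular":[0,0,0]},{"claw":1,"linear":[0,0,0],"angular":[0,0,0]},{"claw":1,"linear":[0,0,0],"angular":[0,0,0]}])

```text
t: 39.17
tool_pos: [0.4952, 0.0392, 0.0711]
orientation: [-2.775, -1.472, 0.0]
force: [0.5, -0.6, -1.6]
opening: 0.0281
```

Request:
drive_tool(plan=[{"claw":1,"linear":[0,0,0.15],"angular":[0,0,0]},{"claw":1,"linear":[0,0,0],"angular":[0,0,0]}])

```text
t: 39.42
tool_pos: [0.4956, 0.0392, 0.0703]
orientation: [2.775, 1.472, 0.001]
force: [-1.9, 0.1, 4.6]
opening: 0.0276
```

Request:
drive_tool(plan=[{"claw":1,"linear":[0,0,0.15],"angular":[0,0,0]},{"claw":1,"linear":[0,0,0],"angular":[0,0,0]}])

```text
t: 39.67
tool_pos: [0.4958, 0.0392, 0.0701]
orientation: [2.775, 1.472, 0.001]
force: [-7.6, 0.5, 16.9]
opening: 0.0276
```

Seated: contact at 0.0704, which is floor height. Release, lift and look.

Request:
drive_tool(plan=[{"claw":1,"linear":[0,0,-0.3],"angular":[0,0,0]},{"claw":0.4,"linear":[0,0,0],"angular":[0,0,0]},{"claw":0.4,"linear":[0,0,0],"angular":[0,0,0]},{"claw":0.4,"linear":[0,0,0],"angular":[0,0,0]},{"claw":0.4,"linear":[0,0,-2],"angular":[0,0,0]},{"claw":0.4,"linear":[0,0,-4],"angular":[0,0,0]},{"claw":0.3,"linear":[0,0,-5],"angular":[0,0,0]},{"claw":0.25,"linear":[0,0,-3],"angular":[0,0,-10]},{"claw":0.25,"linear":[0,0,0],"angular":[0,0,-10]},{"claw":0.25,"linear":[0,0,0],"angular":[0,0,-10]},{"claw":0.25,"linear":[0,0,0],"angular":[0,0,0]}])

```text
t: 41.05
tool_pos: [0.4952, 0.0392, 0.211]
orientation: [-2.301, -2.139, 0.0]
force: [-1.1, -0.1, -0.2]
opening: 0.07
```

```bash
python3 v.py scene 280 200 440 320 5 pics/nc.png .8 180; python3 go.py 0.5612 0.3668 0.16 4.9
```

```text
t 41.10 pos [0.4951 0.0391 0.2109] jaw -4.34 tilt z [-3.e-04 -0.e+00 -1.e+00] open 0.0701 F [-0.8  0.1 -0.5] q6 0.05 tau 0.02
before turn: tool shift cm [33.17  4.11  5.09]
turn about tool z (deg) -9.24 (alt 170.76) q6 after -0.11
after turn: shift cm [32.08  9.38  5.09]
```

View pics/nc.png

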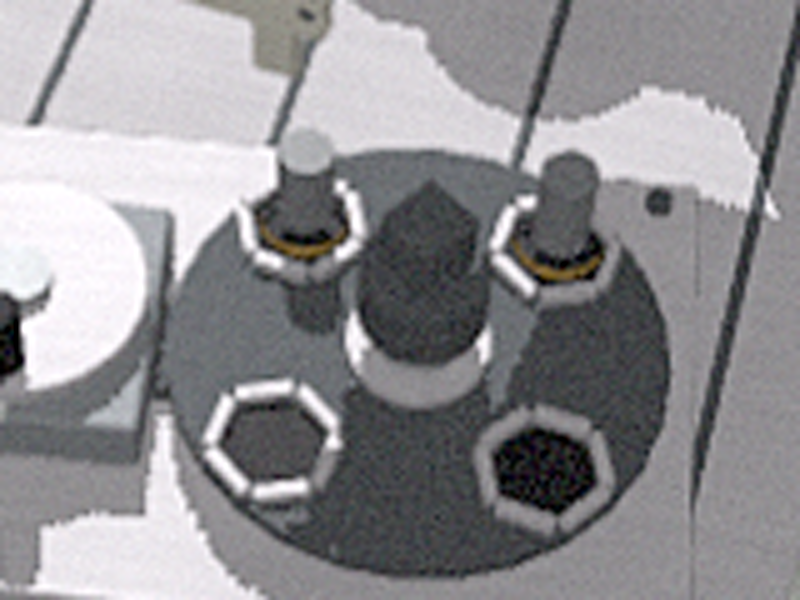

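Both workpieces stand upright in their nests, at (305,190) and (565,215), and the cap is home at (420,270). On to the selector.

Request:
drive_tool(plan=[{"claw":0.25,"linear":[3.5,0.43,0],"angular":[0,0,0]},{"claw":0.25,"linear":[4.5,0.56,0],"angular":[0,0,0]},{"claw":0.25,"linear":[4.5,0.56,0],"angular":[0,0,0]},{"claw":0.25,"linear":[4.5,0.56,0],"angular":[0,0,0]},{"claw":0.25,"linear":[4.5,0.56,0],"angular":[0,0,0]},{"claw":0.25,"linear":[4.5,0.56,0],"angular":[0,0,0]},{"claw":0.25,"linear":[4.5,0.56,0],"angular":[0,0,0]},{"claw":0.25,"linear":[2.67,0.32,0],"angular":[0,0,0]},{"claw":0.25,"linear":[0,0,0],"angular":[0,0,-9.9]},{"claw":0.25,"linear":[0,0,0],"angular":[0,0,-9.9]},{"claw":0.25,"linear":[0,0,0],"angular":[0,0,-9.9]},{"claw":0.25,"linear":[0,0,0],"angular":[0,0,-9.9]}])

```text
t: 42.6
tool_pos: [0.5598, 0.3671, 0.2106]
orientation: [-1.437, -2.793, 0.001]
force: [-0.2, 0.0, 0.7]
opening: 0.0697
```

Request:
drive_tool(plan=[{"claw":0.3,"linear":[0,0,0],"angular":[0,0,-9.9]},{"claw":0.3,"linear":[0,0,1],"angular":[0,0,-9.9]},{"claw":0.3,"linear":[0,0,2],"angular":[0,0,-9.9]},{"claw":0.3,"linear":[0,0,2],"angular":[0,0,-9.9]},{"claw":0.3,"linear":[0,0,2],"angular":[0,0,-9.9]},{"claw":0.3,"linear":[0,0,2],"angular":[0,0,-9.9]},{"claw":0.3,"linear":[0,0,0],"angular":[0,0,0]},{"claw":0.3,"linear":[0,0,0],"angular":[0,0,0]}])

```text
t: 43.6
tool_pos: [0.5603, 0.3672, 0.1218]
orientation: [-0.125, 3.139, 0.0]
force: [1.1, -0.6, -0.2]
opening: 0.0654
```

```bash
python3 go.py 0.5612 0.3668 0.058 94.9; python3 v.py scene 420 220 530 340 5 pics/se.png .9 220
```

```text
t 43.60 pos [0.5603 0.3672 0.1218] jaw 94.57 tilt z [ 5.e-04  3.e-04 -1.e+00] open 0.0654 F [ 1.1 -0.6 -0.2] q6 -1.15 tau -0.02
before turn: tool shift cm [-0.09 -0.05  6.38]
turn about tool z (deg) -0.33 (alt 179.67) q6 after -1.15
after turn: shift cm [-0.09 -0.05  6.38]
```

View pics/se.png

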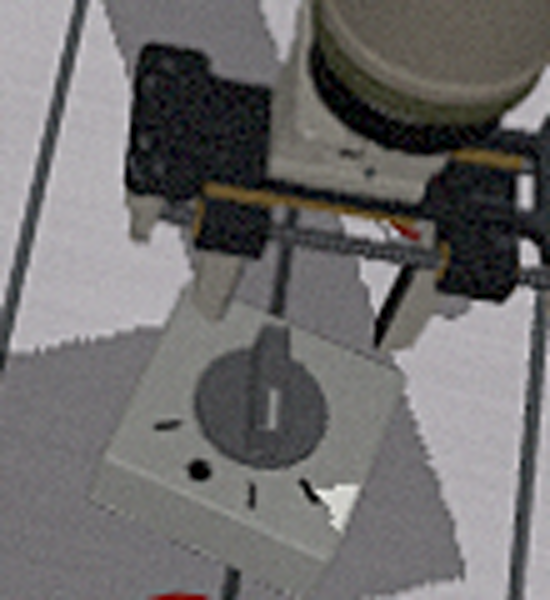

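The pointer sits at the second mark (251,495), the dot is at (200,470), and the jaws straddle the bar. Descend and grip.

Request:
drive_tool(plan=[{"claw":0.4,"linear":[-0.05,-0.03,2.5],"angular":[0,0,0]},{"claw":0.4,"linear":[0,0,2.5],"angular":[0,0,0]},{"claw":0.4,"linear":[0,0,1.2],"angular":[0,0,0]},{"claw":0.4,"linear":[0,0,0],"angular":[0,0,0]},{"claw":1,"linear":[0,0,0],"angular":[0,0,0]},{"claw":1,"linear":[0,0,0],"angular":[0,0,0]},{"claw":1,"linear":[0,0,0],"angular":[0,0,0]},{"claw":1,"linear":[0,0,0],"angular":[0,0,0]},{"claw":1,"linear":[0,0,0],"angular":[0,0,0]},{"claw":1,"linear":[0,0,0],"angular":[0,0,0]}], newtons=25)

```text
t: 44.9
tool_pos: [0.5605, 0.3674, 0.0593]
orientation: [-0.134, 3.138, 0.001]
force: [-1.1, 5.3, 0.3]
opening: 0.0139
```

```bash
python3 go.py
```

```text
t 44.90 pos [0.5605 0.3674 0.0593] jaw 94.90 tilt z [ 3.e-04  9.e-04 -1.e+00] open 0.0139 F [-1.1  5.3  0.3] q6 -1.15 tau -0.03
```

Gripped: opening 13.9 mm, jaw aligned at 94.9°. Turning clockwise 34.4°.

Request:
drive_tool(plan=[{"claw":1,"linear":[0,0,0],"angular":[0,0,9]},{"claw":1,"linear":[0,0,0],"angular":[0,0,9]},{"claw":1,"linear":[0,0,0],"angular":[0,0,9]},{"claw":1,"linear":[0,0,0],"angular":[0,0,7.4]},{"claw":1,"linear":[0,0,0],"angular":[0,0,0]},{"claw":1,"linear":[0,0,0],"angular":[0,0,0]},{"claw":1,"linear":[0,0,0],"angular":[0,0,0]}])

```text
t: 45.78
tool_pos: [0.5608, 0.3685, 0.0594]
orientation: [0.799, 3.038, 0.005]
force: [2.5, 8.5, -3.1]
opening: 0.0139
```

```bash
python3 go.py
```

```text
t 45.77 pos [0.5608 0.3685 0.0594] jaw 60.52 tilt z [ 0.0013  0.0027 -1.    ] open 0.0139 F [ 2.5  8.5 -3.1] q6 -0.55 tau 0.01
```

Request:
drive_tool(plan=[{"claw":0.5,"linear":[0,0,0],"angular":[0,0,0]},{"claw":0.5,"linear":[0,0,0],"angular":[0,0,0]},{"claw":0.5,"linear":[0,0,0],"angular":[0,0,0]},{"claw":0.4,"linear":[0,0,-3],"angular":[0,0,0]},{"claw":0.4,"linear":[0,0,-5],"angular":[0,0,0]},{"claw":0.4,"linear":[0,0,-6],"angular":[0,0,0]},{"claw":0.4,"linear":[0,0,0],"angular":[0,0,0]},{"claw":0.4,"linear":[0,0,0],"angular":[0,0,0]}])

```text
t: 46.78
tool_pos: [0.5606, 0.3667, 0.1992]
orientation: [0.8, 3.038, 0.0]
force: [0.1, 0.5, -0.3]
opening: 0.0554
```

```bash
python3 v.py scene 420 220 530 340 5 pics/se2.png .9 220; python3 go.py 0.6235 -0.068 0.21 10.2
```

```text
t 46.83 pos [0.5599 0.3663 0.1977] jaw 60.48 tilt z [-0.0017 -0.0011 -1.    ] open 0.0556 F [-0.3 -0.3 -1.4] q6 -0.55 tau 0.05
before turn: tool shift cm [-26.93 -34.66  -1.19]
turn about tool z (deg) 50.28 (alt -129.72) q6 after 0.32
after turn: shift cm [-43.87  -1.43  -1.23]
```

View pics/se2.png

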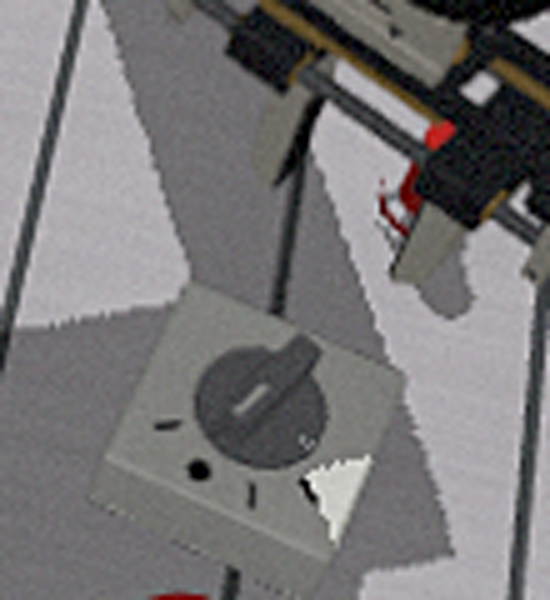

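The bar's white line at (250,400) now points at the round dot (200,470). Now I'll go above the crank knob and recheck everything before turning.

Request:
drive_tool(plan=[{"claw":0.35,"linear":[0,0,0],"angular":[0,0,10]},{"claw":0.35,"linear":[0,0,0],"angular":[0,0,10]},{"claw":0.35,"linear":[0,0,0],"angular":[0,0,10]},{"claw":0.35,"linear":[0,0,0],"angular":[0,0,10]},{"claw":0.35,"linear":[0,0,0],"angular":[0,0,10.2]},{"claw":0.35,"linear":[-4,-0.13,-0.6],"angular":[0,0,0]},{"claw":0.35,"linear":[-5,-0.16,-0.6],"angular":[0,0,0]},{"claw":0.35,"linear":[-5,-0.16,0],"angular":[0,0,0]},{"claw":0.35,"linear":[-5,-0.16,0],"angular":[0,0,0]},{"claw":0.35,"linear":[-5,-0.16,0],"angular":[0,0,0]},{"claw":0.35,"linear":[-5,-0.16,0],"angular":[0,0,0]},{"claw":0.35,"linear":[-5,-0.16,0],"angular":[0,0,0]}])

```text
t: 48.32
tool_pos: [0.6093, 0.0287, 0.2086]
orientation: [-2.011, -2.409, 0.004]
force: [0.5, -0.1, -0.3]
opening: 0.0607
```

Request:
drive_tool(plan=[{"claw":0.35,"linear":[-4.5,-0.16,0],"angular":[0,0,0]},{"claw":0.35,"linear":[-4,-0.13,0],"angular":[0,0,0]},{"claw":0.35,"linear":[-1.3,0,0],"angular":[0,0,0]},{"claw":0.35,"linear":[0,0,0],"angular":[0,0,0]},{"claw":0.35,"linear":[0,0,0],"angular":[0,0,0]},{"claw":0.35,"linear":[0,0,0],"angular":[0,0,0]}])

```text
t: 49.08
tool_pos: [0.6251, -0.0652, 0.2111]
orientation: [-2.011, -2.413, -0.0]
force: [-0.4, -0.6, 0.3]
opening: 0.0603
```

```bash
python3 go.py 0.6245 -0.0681 0.076 10.25; python3 v.py scene 220 190 430 330 3.8 pics/hw.png .9 220
```

```text
t 49.08 pos [ 0.6251 -0.0652  0.2111] jaw 10.39 tilt z [-2.e-04  3.e-04 -1.e+00] open 0.0603 F [-0.4 -0.6  0.3] q6 -0.37 tau -0.02
before turn: tool shift cm [-0.28 -0.11 13.51]
turn about tool z (deg) 0.14 (alt -179.86) q6 after -0.36
after turn: shift cm [-0.28 -0.11 13.51]
```

View pics/hw.png

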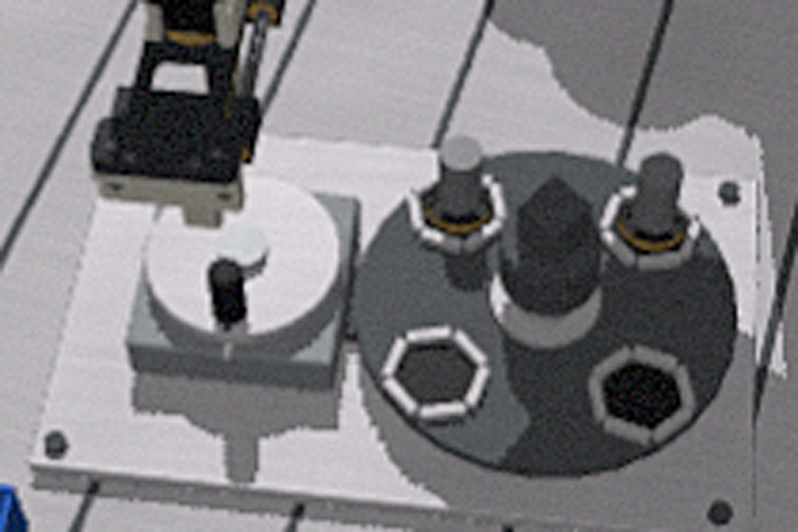

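Everything is in order: both parts and the cap are seated, and the knob at (228,290 in the crop) is at the white line. Descend and grip the knob.

Request:
drive_tool(plan=[{"claw":0.35,"linear":[-0.27,-0.1,4],"angular":[0,0,0]},{"claw":0.35,"linear":[0,0,4],"angular":[0,0,0]},{"claw":0.35,"linear":[0,0,3.5],"angular":[0,0,0]},{"claw":0.35,"linear":[0,0,1.8],"angular":[0,0,0]},{"claw":0.35,"linear":[0,0,0],"angular":[0,0,0]},{"claw":0.35,"linear":[0,0,0],"angular":[0,0,0]}])

```text
t: 49.88
tool_pos: [0.6254, -0.0692, 0.0791]
orientation: [2.012, 2.411, 0.001]
force: [-0.3, 0.8, 0.7]
opening: 0.0603
```

```bash
python3 go.py 0.6245 -0.0681 0.078 10.25; python3 v.py scene 240 200 340 300 5 pics/hw2.png .9 220
```

```text
t 49.88 pos [ 0.6254 -0.0692  0.0791] jaw 10.32 tilt z [ 1.5e-03 -3.0e-04 -1.0e+00] open 0.0603 F [-0.3  0.8  0.7] q6 -0.37 tau 0.02
before turn: tool shift cm [ 0.13 -0.07  0.11]
turn about tool z (deg) 0.07 (alt -179.93) q6 after -0.37
after turn: shift cm [ 0.13 -0.07  0.11]
```

View pics/hw2.png

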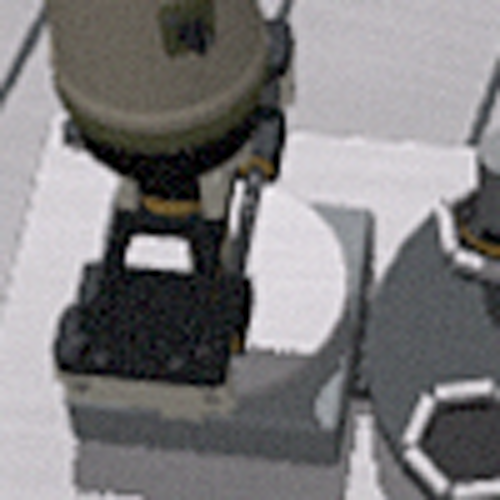

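Request:
drive_tool(plan=[{"claw":1,"linear":[0,0,0],"angular":[0,0,0]},{"claw":1,"linear":[0,0,0],"angular":[0,0,0]},{"claw":1,"linear":[0,0,0],"angular":[0,0,0]},{"claw":1,"linear":[0,0,0],"angular":[0,0,0]},{"claw":1,"linear":[0,0,0],"angular":[0,0,0]}], newtons=20)

```text
t: 50.55
tool_pos: [0.626, -0.0692, 0.0783]
orientation: [2.012, 2.41, 0.003]
force: [6.4, 1.0, -5.6]
opening: 0.0216
```

```bash
python3 go.py 0.6245 -0.0681 0.078 10.25; python3 - <<'E'
import numpy as np
r=4.6; a=np.radians(np.arange(0,361,12)); x=-r*np.sin(a); y=r*(np.cos(a)-1)
x=np.round(x,2);y=np.round(y,2)
for i in range(1,31): print(i,round(x[i]-x[i-1],2),round(y[i]-y[i-1],2))
E
```

```text
t 50.55 pos [ 0.626  -0.0692  0.0783] jaw 10.29 tilt z [ 3.e-03  2.e-04 -1.e+00] open 0.0216 F [ 6.4  1.  -5.6] q6 -0.37 tau -0.05
before turn: tool shift cm [ 0.14 -0.13  0.03]
turn about tool z (deg) 0.04 (alt -179.96) q6 after -0.37
after turn: shift cm [ 0.14 -0.13  0.03]
1 -0.96 -0.1
2 -0.91 -0.3
3 -0.83 -0.48
4 -0.72 -0.64
5 -0.56 -0.78
6 -0.39 -0.88
7 -0.2 -0.94
8 0.0 -0.96
9 0.2 -0.94
10 0.39 -0.88
11 0.56 -0.78
12 0.72 -0.64
13 0.83 -0.48
14 0.91 -0.3
15 0.96 -0.1
16 0.96 0.1
17 0.91 0.3
18 0.83 0.48
19 0.72 0.64
20 0.56 0.78
21 0.39 0.88
22 0.2 0.94
23 0.0 0.96
24 -0.2 0.94
25 -0.39 0.88
26 -0.56 0.78
27 -0.72 0.64
28 -0.83 0.48
29 -0.91 0.3
30 -0.96 0.1
```

Request:
drive_tool(plan=[{"claw":1,"linear":[0,0.12,0],"angular":[0,0,0]},{"claw":1,"linear":[0,0,0],"angular":[0,0,0]},{"claw":1,"linear":[0,0,0],"angular":[0,0,0]},{"claw":1,"linear":[0,0,0],"angular":[0,0,0]}])

```text
t: 51.05
tool_pos: [0.6261, -0.0692, 0.0783]
orientation: [2.013, 2.411, 0.001]
force: [2.9, 0.3, -1.5]
opening: 0.0217
```

```bash
python3 go.py
```

```text
t 51.05 pos [ 0.6261 -0.0692  0.0783] jaw 10.29 tilt z [ 5.e-04 -0.e+00 -1.e+00] open 0.0217 F [ 2.9  0.3 -1.5] q6 -0.37 tau -0.00
```

Reference TCP with the knob gripped: (0.6261, -0.0692). Now turning clockwise.

Request:
drive_tool(plan=[{"claw":1,"linear":[-0.96,-0.1,0],"angular":[0,0,0]},{"claw":1,"linear":[-0.91,-0.3,0],"angular":[0,0,0]},{"claw":1,"linear":[-0.83,-0.48,0],"angular":[0,0,0]},{"claw":1,"linear":[-0.72,-0.64,0],"angular":[0,0,0]},{"claw":1,"linear":[-0.56,-0.78,0],"angular":[0,0,0]}], newtons=25)

```text
t: 51.68
tool_pos: [0.6108, -0.1127, 0.0783]
orientation: [2.013, 2.411, 0.002]
force: [3.7, 2.4, -0.8]
opening: 0.0219
```

```bash
cat > w.py <<'E'
from plant import read_state; import numpy as np
s=read_state(); c=np.array([.5808,-.0774]); d=s["tool_pos"][:2]-c
th=(10.29-np.degrees(np.arctan2(d[1],d[0])))%360; print("t %.2f"%s["t"],"radius %.4f turned %.1f"%(np.hypot(*d),th),"z %.4f"%s["tool_pos"][2],"F",s["force"].round(1),"open %.4f"%s["opening"])
E
python3 w.py
```

```text
t 51.67 radius 0.0463 turned 59.9 z 0.0783 F [ 3.7  2.4 -0.8] open 0.0219
```

Tracking well. Continuing.

Request:
drive_tool(plan=[{"claw":1,"linear":[-0.39,-0.88,0],"angular":[0,0,0]},{"claw":1,"linear":[-0.2,-0.94,0],"angular":[0,0,0]},{"claw":1,"linear":[0,-0.96,0],"angular":[0,0,0]},{"claw":1,"linear":[0.2,-0.94,0],"angular":[0,0,0]},{"claw":1,"linear":[0.39,-0.88,0],"angular":[0,0,0]},{"claw":1,"linear":[0.56,-0.78,0],"angular":[0,0,0]},{"claw":1,"linear":[0.72,-0.64,0],"angular":[0,0,0]}])

```text
t: 52.55
tool_pos: [0.5484, -0.1103, 0.0782]
orientation: [2.013, 2.411, 0.0]
force: [6.9, 0.1, -2.8]
opening: 0.0216
```

```bash
python3 w.py
```

```text
t 52.55 radius 0.0462 turned 144.8 z 0.0782 F [ 6.9  0.1 -2.8] open 0.0216
```

Request:
drive_tool(plan=[{"claw":1,"linear":[0.83,-0.48,0],"angular":[0,0,0]},{"claw":1,"linear":[0.91,-0.3,0],"angular":[0,0,0]},{"claw":1,"linear":[0.96,-0.1,0],"angular":[0,0,0]},{"claw":1,"linear":[0.96,0.1,0],"angular":[0,0,0]},{"claw":1,"linear":[0.91,0.3,0],"angular":[0,0,0]},{"claw":1,"linear":[0.83,0.48,0],"angular":[0,0,0]}])

```text
t: 53.3
tool_pos: [0.5391, -0.0582, 0.0782]
orientation: [2.012, 2.41, -0.002]
force: [6.7, -8.0, -3.7]
opening: 0.0217
```

```bash
python3 w.py
```

```text
t 53.30 radius 0.0460 turned 215.0 z 0.0782 F [ 6.7 -8.  -3.7] open 0.0217
```

Request:
drive_tool(plan=[{"claw":1,"linear":[0.72,0.64,0],"angular":[0,0,0]},{"claw":1,"linear":[0.56,0.78,0],"angular":[0,0,0]},{"claw":1,"linear":[0.39,0.88,0],"angular":[0,0,0]},{"claw":1,"linear":[0.2,0.94,0],"angular":[0,0,0]},{"claw":1,"linear":[0,0.96,0],"angular":[0,0,0]},{"claw":1,"linear":[-0.2,0.94,0],"angular":[0,0,0]},{"claw":1,"linear":[-0.39,0.88,0],"angular":[0,0,0]}])

```text
t: 54.18
tool_pos: [0.5946, -0.0337, 0.0782]
orientation: [-2.011, -2.41, 0.003]
force: [-5.5, -0.5, 6.7]
opening: 0.0213
```

```bash
python3 w.py
```

```text
t 54.17 radius 0.0458 turned 297.8 z 0.0782 F [-5.5 -0.5  6.7] open 0.0213
```

Request:
drive_tool(plan=[{"claw":1,"linear":[-0.56,0.78,0],"angular":[0,0,0]},{"claw":1,"linear":[-0.72,0.64,0],"angular":[0,0,0]},{"claw":1,"linear":[-0.83,0.48,0],"angular":[0,0,0]},{"claw":1,"linear":[0,0,0],"angular":[0,0,0]}])

```text
t: 54.68
tool_pos: [0.6184, -0.0512, 0.0782]
orientation: [-2.013, -2.411, -0.0]
force: [2.9, 1.2, 1.8]
opening: 0.0215
```

```bash
python3 w.py; python3 go.py 0.6261 -0.0692 0.0783
```

```text
t 54.67 radius 0.0459 turned 335.4 z 0.0782 F [2.9 1.2 1.8] open 0.0215
t 54.67 pos [ 0.6184 -0.0512  0.0782] jaw 10.29 tilt z [-3.e-04  5.e-04 -1.e+00] open 0.0215 F [2.9 1.2 1.8] q6 -0.35 tau 0.05
before turn: tool shift cm [-1.91  0.43 -0.01]
```

Request:
drive_tool(plan=[{"claw":1,"linear":[-0.91,0.3,0],"angular":[0,0,0]},{"claw":1,"linear":[-0.7,0.09,0],"angular":[0,0,0]},{"claw":1,"linear":[0,0,0],"angular":[0,0,0]},{"claw":1,"linear":[0,0,0],"angular":[0,0,0]}])

```text
t: 55.18
tool_pos: [0.6255, -0.0666, 0.0782]
orientation: [2.013, 2.411, 0.0]
force: [4.7, 1.0, -0.1]
opening: 0.0214
```

```bash
python3 w.py; python3 go.py 0.6261 -0.0692 0.0783
```

```text
t 55.17 radius 0.0460 turned 356.7 z 0.0782 F [ 4.7  1.  -0.1] open 0.0214
t 55.17 pos [ 0.6255 -0.0666  0.0782] jaw 10.29 tilt z [ 8.e-04 -3.e-04 -1.e+00] open 0.0214 F [ 4.7  1.  -0.1] q6 -0.37 tau 0.01
before turn: tool shift cm [-0.26  0.01 -0.  ]
```

Request:
drive_tool(plan=[{"claw":1,"linear":[-0.2,0.02,0],"angular":[0,0,0]},{"claw":1,"linear":[0,0,0],"angular":[0,0,0]},{"claw":1,"linear":[0,0,0],"angular":[0,0,0]}])

```text
t: 55.55
tool_pos: [0.6258, -0.0681, 0.0782]
orientation: [-2.013, -2.412, -0.001]
force: [3.4, 3.2, 0.8]
opening: 0.0211
```

```bash
python3 w.py; python3 go.py 0.6261 -0.0692 0.0783
```

```text
t 55.55 radius 0.0460 turned 358.6 z 0.0782 F [3.4 3.2 0.8] open 0.0211
t 55.55 pos [ 0.6258 -0.0681  0.0782] jaw 10.31 tilt z [ 2.e-04  5.e-04 -1.e+00] open 0.0211 F [3.4 3.2 0.8] q6 -0.37 tau -0.01
before turn: tool shift cm [-0.12  0.01 -0.01]
```

Request:
drive_tool(plan=[{"claw":1,"linear":[-0.1,0,0],"angular":[0,0,0]},{"claw":1,"linear":[0,0,0],"angular":[0,0,0]},{"claw":1,"linear":[0,0,0],"angular":[0,0,0]}])

```text
t: 55.92
tool_pos: [0.626, -0.0689, 0.0783]
orientation: [-2.013, -2.412, -0.001]
force: [3.6, 4.3, 1.2]
opening: 0.0217
```

```bash
python3 w.py; python3 go.py 0.6261 -0.0692 0.0783
```

```text
t 55.92 radius 0.0460 turned 359.7 z 0.0783 F [3.6 4.3 1.2] open 0.0217
t 55.92 pos [ 0.626  -0.0689  0.0783] jaw 10.31 tilt z [ 2.e-04  6.e-04 -1.e+00] open 0.0217 F [3.6 4.3 1.2] q6 -0.37 tau 0.02
before turn: tool shift cm [-0.03  0.   -0.  ]
```

Turned 359.7°. I'll relieve the side load before releasing so that opening doesn't push the wheel.

Request:
drive_tool(plan=[{"claw":1,"linear":[0.07,0.03,0],"angular":[0,0,0]},{"claw":1,"linear":[0,0,0],"angular":[0,0,0]},{"claw":1,"linear":[0,0,0],"angular":[0,0,0]}])

```text
t: 56.3
tool_pos: [0.626, -0.0689, 0.0782]
orientation: [-2.013, -2.412, 0.0]
force: [2.4, 2.2, 3.1]
opening: 0.0214
```

```bash
python3 w.py
```

```text
t 56.30 radius 0.0460 turned 359.6 z 0.0782 F [2.4 2.2 3.1] open 0.0214
```

Request:
drive_tool(plan=[{"claw":0.6,"linear":[0,0,0],"angular":[0,0,0]},{"claw":0.45,"linear":[0,0,0],"angular":[0,0,0]},{"claw":0.4,"linear":[0,0,0],"angular":[0,0,0]},{"claw":0.4,"linear":[0,0,0],"angular":[0,0,0]},{"claw":0.4,"linear":[0,0,-3],"angular":[0,0,0]},{"claw":0.4,"linear":[0,0,-5],"angular":[0,0,0]},{"claw":0.4,"linear":[0,0,-6],"angular":[0,0,0]},{"claw":0.4,"linear":[-5,0,0],"angular":[0,0,0]},{"claw":0.4,"linear":[-6,0,0],"angular":[0,0,0]},{"claw":0.4,"linear":[-6,0,0],"angular":[0,0,0]},{"claw":0.4,"linear":[-5,0,0],"angular":[0,0,0]},{"claw":0.4,"linear":[0,0,0],"angular":[0,0,0]}])

```text
t: 57.8
tool_pos: [0.6646, -0.2895, 0.2167]
orientation: [-2.018, -2.406, 0.002]
force: [-0.2, 0.5, -0.0]
opening: 0.0556
```

```bash
python3 v.py scene 220 190 430 330 3.8 pics/fin.png .9 220; python3 v.py top 140 160 420 310 2.8 pics/fint.png .9 200; python3 go.py; python3 - <<'E'
import sys; sys.path.insert(0,".")
from h import *; import pickle
S=pickle.load(open("last_scene.pkl","rb"));T=pickle.load(open("last_top.pkl","rb"));S0,T0=pickle.load(open("c0.pkl","rb"))
for n,p,(x0,y0,x1,y1) in(("S0",S0,(268,252,292,278)),("S",S,(268,252,292,278)),("T0",T0,(340,198,358,220)),("T",T,(340,198,358,220))):
    g=cv2.cvtColor(p["pixels"][y0:y1,x0:x1],cv2.COLOR_RGB2GRAY); m=g<32; ys,xs=np.nonzero(m); print(n,m.sum(),xs.mean()+x0,ys.mean()+y0)
E
```

```text
t 57.90 pos [ 0.6652 -0.2856  0.2175] jaw 10.22 tilt z [-8.e-04  8.e-04 -1.e+00] open 0.0561 F [ 0.2  0.3 -0.9] q6 -0.66 tau -0.01
S0 98 279.4387755102041 268.0408163265306
S 95 279.87368421052633 268.29473684210524
T0 54 348.962962962963 208.66666666666666
T 49 348.7551020408163 208.85714285714286
```

View pics/fin.png

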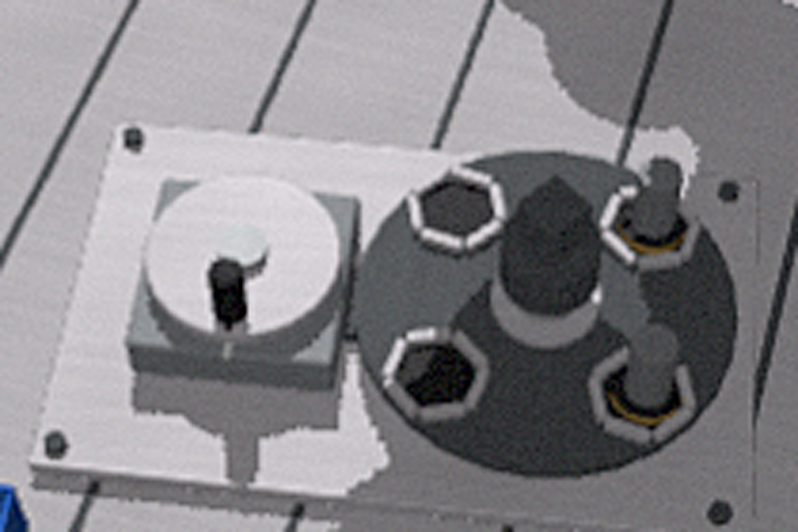

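View pics/fint.png

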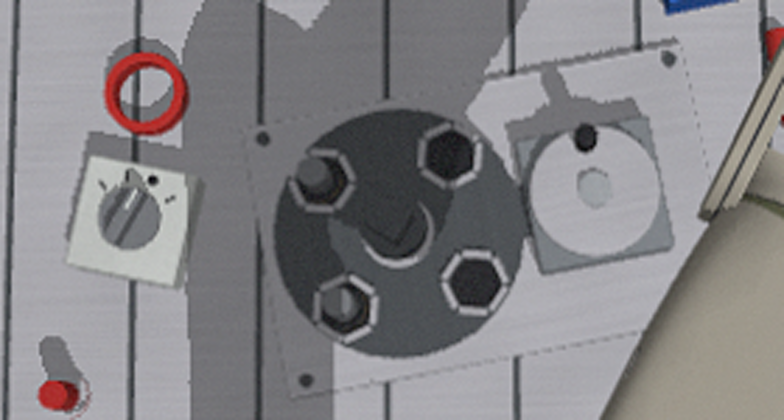

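```bash
python3 - <<'E'
import cv2,numpy as np
a=cv2.imread("pics/hw.png",0).astype(np.float32);b=cv2.imread("pics/fin.png",0).astype(np.float32)
for n,(x0,y0,x1,y1) in dict(knob=(190,245,270,335),bolt=(35,420,80,470),bolt2=(710,170,750,215),cap=(490,170,610,350),knobup=(200,250,255,315)).items():
    s,r=cv2.phaseCorrelate(np.float64(a[y0:y1,x0:x1]),np.float64(b[y0:y1,x0:x1]),cv2.createHanningWindow((x1-x0,y1-y0),cv2.CV_64F)); print(n,np.round(np.array(s)/3.8,3),round(r,2))
def c(i,x0,y0,x1,y1):
    m=i[y0:y1,x0:x1]<70; ys,xs=np.nonzero(m); return np.array([xs.mean()+x0,ys.mean()+y0,0])/3.8,m.sum()
print(c(a,200,250,255,325),c(b,200,250,255,325))
import pickle; from h import *
S=pickle.load(open("last_scene.pkl","rb")); W=np.array([.5808,-.0774])
for d in (0,-1,-2): 
    t=np.radians(10.29-d); print(d,proj(S,[[*(W+.046*np.array([np.cos(t),np.sin(t)])),.1]]))
E
```

```text
knob [ 0.008 -0.032] 0.59
bolt [ 0.149 -0.01 ] 0.83
bolt2 [-0.02   0.175] 0.49
cap [ 0.031 -0.044] 0.26
knobup [-0.041 -0.022] 0.68
(array([59.85116253, 76.84155299,  0.        ]), np.int64(1906)) (array([60.0011139 , 76.86410471,  0.        ]), np.int64(1890))
0 [[278.12860352 264.58838871]]
-1 [[278.47846544 264.62008165]]
-2 [[278.8293232  264.64664681]]
```

The knob is back at its mark: the image shift is at most 0.15 px, about 0.4°. The plate has stepped 90° with both parts upright, and the pointer is on the dot. Handing in.

```bash
python3 -c "
from plant import *
print(close_job())"
```

```text
the job is handed in; nothing more can be done
None
```

The job is done and handed in at about 58 s of the 210 s allowed.

**What I did, in order:**
- **Cap:** I set it on the axle with the rim at about 91 mm. I turned it backward about 90° until it dropped to about 83 mm, then screwed it forward to the rigid stop, which showed a torque of about 0.9 N m. The rim measured about 74.3 mm, so it is fully home.
- **Workpieces:** only two were there. Both stand upright in nests, one each. The red look-alike, screwdriver, ring and canister were never touched.
- **Selector:** it started at the second position and I turned it to the third. The pointer lines up with the round dot.
- **Handwheel:** I turned it clockwise once, last of all.

**Last checks:**
- The arm measured 359.6° to 359.7° of handwheel turn. The picture taken just before the turn and the final one match to within about 0.4°, and the plate has moved on by one nest.
- Against the very first pictures, taken in different light, the knob looked up to about 1° short of the mark. I trusted the same-light comparison and left it there rather than risk going past.
- While turning the cap backward, the press force vanished once before the real drop. The rim height showed it was still on the ridges, so I kept turning until it dropped.

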